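# Refit the grinding wheels of a bench polisher and check that it runs free

### The arm

A 6-joint arm with a two-finger parallel gripper is mounted at the origin on the work surface. World frame = base frame: x ahead of the robot, y to its left, z up, the work surface at z = 0. Lengths are in m, angles in rad, forces in N, time in s.
With the tool pointing down it reaches from about 0.35 to 0.725 m from the base axis. Payload 4.3 kg.
Tool frame: the origin (TCP) lies midway between the tips of the shut fingers; the grasp point (between the pads) lies 19 mm behind it; z points along the fingers, y is the line along which they close (so a half turn about z gives the same grasp; the last joint's range is limited). The gripper opens to 85 mm and grips with 20 to 120 N. Pads are 22 mm wide; open, the fingers measure 114 mm over their backs; the gripper's body (76 mm by 85 mm) begins 54 mm behind the grasp point. The pads swing forward as they close: fully open they stand 13 mm farther back than shut.
Start: joints at [1.129, 0.377, 0.081, 1.274, 0, 1.46], TCP at [0.187, 0.544, 0.231] pointing down, gripper open.
Joint ranges: [-2.72, 2.72], [-0.84, 1.66], [-1.02, 1.22], [-1.77, 2.12], [-1.37, 1.28], [-3.14, 3.14]. Speed limits (rad/s): [2.57, 2.57, 3.14, 3.14, 3.14, 3.14].

### API

Orientations are given as a rotation vector (axis times angle).
In Python, from rig import arm gives the robot as it stands.
- The arm moves only by the tool servo_tool, never from a script. Its argument "targets" is a list that holds one entry, the list of rows, each a list of 7 numbers: the shift along the tool's x, y, z normalised to -1 to 1, where 1 is 2.5 cm, then the turn, a rotation vector about the tool's x, y, z normalised to -1 to 1, where 1 is 4 degrees, then the gripper's target within -1 to 1 (shut at 1, half-way at 0, fully open at -1). In form: [[[tx, ty, tz, ax, ay, az, jaw], ...]]. A call has 1 to 12 rows; each row shifts and turns the commanded pose from where the row before left it, along the tool's axes as they then stand; what a row does not reach is not made up. A row lasts 1/12 s, in which the tool goes at most 41.7 mm and 7.16 degrees, less where a joint would pass 70% of its speed; a pose out of reach is approached as far as the arm can. A call with a number of a shift or a turn outside -1 to 1 is refused whole. A call with a gripper value outside its range is refused whole. The fingers move at their own pace and stop on an object; the grip force is fixed at half the most. Time passes only in rows, so rows that do not move let the fingers close. It gives the time, the measured TCP pose, the force, the opening and the grip force at its end, in the units of the state.
- arm.get_state(): the state, without advancing time (a new reading comes with each control period).
- arm.capture(name): name is "scene" or "top"; returns the picture (420x560x3 uint8, blue, green, red); there is no depth.
- arm.camera_params(name): a dict with "fx", "fy", "cx", "cy" (pixels), "world_to_cam" (4x4, takes a point from world to camera coordinates). Camera axes: x right, y down, z forward; pixel columns grow to the right and rows downward; lengths in m; the calibration is good to about 2 mm. A picture is of the moment at which its call begins. camera_params takes no time and is no camera call.
- arm.job_done(): hands the job in; it is judged then, once.
Trained networks look in the newest picture that a camera, given by its name, has taken for a name from the list of things; names that differ only in an ending like _2 or _b are one class to them, and where a whole thing is asked for, a point or a joint stands for the part that bears it (a point fixed in the world has none). Each returns a list of dicts, best first, with "score" (0 to 1); they miss things now and then, are a little off and sometimes report something else, mostly with a low value. They report only what shows in the picture. A call takes as long as a camera call. They do not tell look-alikes from the thing itself.
- arm.look_for(camera, thing): "xy" ([column, row] in pixels, amid what is visible of it).
- arm.pinpoint(camera, thing): "xy" ([column, row] in pixels: a listed point, or the origin of a listed thing).
The state is a dict: "time_s": time; "q": joint angles; "dq": joint speeds; "effort": joint torques, N m; "tool_pos": TCP position; "tool_rot": TCP orientation; "ft_force": force on the tool from outside, world axes, zero at the start; "moment": the same for the moment, N m; "finger_gap": opening from 0.0 (shut) to 1.0 (fully open); "grip_force": force on a finger pad.
Only numpy, scipy, OpenCV 4.12 (cv2) and the standard library are available. Lean on these libraries where they do the work, as an engineer would, in place of code of your own. Each camera call takes 0.05 s, during which the arm holds its last target. There are 200 camera calls.

### The job

Refit the dental-lab bench polisher: take the black cap off the spindle and stand it upright on the bench, clear of the polisher, then slide onto the spindle, one after another and each lying flat, the backing plate, every grinding wheel that is there from the largest at the bottom to the smallest, and the clamp ring, and put the cap back over the spindle, down on the ring. Last, give one arm of the three-armed spider under the stack a brisk push by hand and get clear, so that the loaded spindle is seen to coast round freely on its own. Leave the other things on the bench where they are.

Things in the scene. Friction and masses are not known exactly. Their poses are not given: they have to be found in the camera images.
- seat (a point): Centre of the seat of the bench polisher: the flat 52 mm top of the steel hub, 60 mm above the bench, on the vertical spindle axis (z up; does not turn with the spindle). The spindle is a 20 mm post rising 70 mm from the seat, its last 6 mm tapering to 10 mm across. The polisher is fixed: a white housing, 150 x 150 mm, 30 mm high, centred under the axis, and a motor box 50 mm high whose middle is 155 mm from the axis on the side away from the robot.
- spider (a joint): Turning angle (rad, counter-clockwise from above positive) of the spindle with its spider: three straight level arms 120 degrees apart below the seat. Each arm is a 14 x 14 mm bar reaching 110 mm from the axis, underside 40 mm and top 54 mm above the bench. It turns without end and freely; given a push it coasts, losing about 0.4 rad/s each second when loaded; a finger left within the circle of the arms is struck by the next arm and stops it.
- arm0_tip (a point): Outer end of spider arm 0, on the arm's top face, 110 mm from the axis, 54 mm above the bench.
- arm1_tip (a point): Outer end of spider arm 1, on the arm's top face, 110 mm from the axis, 54 mm above the bench.
- arm2_tip (a point): Outer end of spider arm 2, on the arm's top face, 110 mm from the axis, 54 mm above the bench.
- cap: Black sleeve cap, upright cylinder 46 mm across and 50 mm high, with a 26 mm bore 42 mm deep open at the bottom. Origin at the centre of its lower rim, z up. At the start it stands on the bare spindle, its bore resting on the spindle tip (rim 88 mm above the bench, top 138 mm).
- backing_plate: Backing plate: bare aluminium, flat ring 70 mm across and 10 mm thick with a plain 26 mm through hole, both faces alike, lying flat on the bench; origin at the centre of its underside, z along its axis. It goes on first, on the seat.
- wheel_large: The large grinding wheel: reddish-brown abrasive, flat ring 70 mm across and 12 mm thick with a plain 26 mm through hole, both faces alike, lying flat on the bench; origin at the centre of its underside, z along its axis. It may be absent (two or three of the three wheels are there). On the spindle its underside rests on whatever is below it.
- wheel_medium: The medium grinding wheel: reddish-brown abrasive, flat ring 60 mm across and 12 mm thick with a plain 26 mm through hole, both faces alike, lying flat on the bench; origin at the centre of its underside, z along its axis. It may be absent (two or three of the three wheels are there). On the spindle its underside rests on whatever is below it.
- wheel_small: The small grinding wheel: reddish-brown abrasive, flat ring 50 mm across and 12 mm thick with a plain 26 mm through hole, both faces alike, lying flat on the bench; origin at the centre of its underside, z along its axis. It may be absent (two or three of the three wheels are there). On the spindle its underside rests on whatever is below it.
- clamp_ring: Clamp ring: bare aluminium, flat ring 60 mm across and 10 mm thick with a plain 26 mm through hole, both faces alike, lying flat on the bench; origin at the centre of its underside, z along its axis. It goes on top of the last wheel, under the cap.
- jar: Bystander: amber jar with a white lid, 54 mm across, 60 mm high, standing among the parts; origin at the centre of its underside.
- glue: Bystander: yellow bottle, 34 mm across, 75 mm high, behind the parts; origin at the centre of its underside.
- dental_cast: Bystander: plaster dental cast, 60 x 70 mm, about 32 mm high; origin at the centre of its underside.
- brush: Bystander: hand brush lying at the left of the bench; origin at the underside near its middle.
- wax_tin: Bystander: flat round tin, 70 mm across, 22 mm high, left of and nearer the robot than the parts; origin at the centre of its underside.
- wax_knife: Bystander: spatula lying at the right of the bench; origin at the underside near its middle.
- block: Bystander: blue block, 50 x 80 x 30 mm, behind the parts on the left; origin at the centre of its underside.
Not all that is in view belongs to the job. What is shaped like the wheel_medium but pink or yellow is not meant.

How it is judged:
On the way, in this order (a step that is already met when the one before it is completed fails the run):
1. the cap is off the spindle and stands on the bench (horizontal distance between cap and seat above 0.09 m and height (world z) of cap below 0.01 m and angle between cap's own z axis and vertical below 0.2 rad), for 0.2 s.
2. the backing plate lies flat on the seat of the spindle (horizontal distance between backing_plate and seat below 0.006 m and z of backing_plate in the frame of seat between -0.003 and 0.004 m and angle between backing_plate's own z axis and vertical below 0.08 rad), for 0.2 s.
3. the large wheel (if present) lies flat on the stack (horizontal distance between wheel_large and seat below 0.006 m and z of wheel_large in the frame of seat between 0.007 and 0.014 m and angle between wheel_large's own z axis and vertical below 0.08 rad), for 0.2 s.
4. the medium wheel (if present) lies flat on the stack (horizontal distance between wheel_medium and seat below 0.006 m and z of wheel_medium in the frame of seat between 0.007 and 0.026 m and angle between wheel_medium's own z axis and vertical below 0.08 rad), for 0.2 s.
5. the small wheel (if present) lies flat on the stack (horizontal distance between wheel_small and seat below 0.006 m and z of wheel_small in the frame of seat between 0.007 and 0.038 m and angle between wheel_small's own z axis and vertical below 0.08 rad), for 0.2 s.
6. the clamp ring lies flat on top of the wheels (horizontal distance between clamp_ring and seat below 0.006 m and z of clamp_ring in the frame of seat between 0.031 and 0.05 m and angle between clamp_ring's own z axis and vertical below 0.08 rad and z of each of wheel_medium, wheel_small, clamp_ring in the frame of wheel_large above 0.008 m and z of each of wheel_small, clamp_ring in the frame of wheel_medium above 0.008 m and z of clamp_ring in the frame of wheel_small above 0.008 m), for 0.2 s.
7. the cap is on the spindle, down on the clamp ring, and released (horizontal distance between cap and seat below 0.006 m and z of cap in the frame of clamp_ring between 0.007 and 0.014 m and angle between cap's own z axis and vertical below 0.12 rad and contact force between the fingers and cap below 0.1 N), for 0.2 s.
8. with the whole stack and cap on, the spider turns by itself faster than 0.8 rad/s, untouched by the robot, for 1 s (all of step 2 and all of step 3 and all of step 4 and all of step 5 and all of step 6 and (velocity of joint spider above 0.8 rad/s or velocity of joint spider below -0.8 rad/s) and contact force between each of the arm, the fingers and spider below 0.1 N and horizontal distance between cap and seat below 0.006 m and z of cap in the frame of clamp_ring between 0.007 and 0.014 m and angle between cap's own z axis and vertical below 0.12 rad), for 1 s.
At the end, for the whole second after the job is handed in: On the seat, flat (0.08 rad), within 6 mm of the axis: backing plate, present wheels with larger below smaller, clamp ring; the cap over the spindle, down on the ring within 4 mm, tilted under 0.12 rad; none shifting faster than 0.05 m/s (the stack may still turn) (all of step 2 and all of step 3 and all of step 4 and all of step 5 and all of step 6 and horizontal distance between cap and seat below 0.006 m and z of cap in the frame of clamp_ring between 0.007 and 0.014 m and angle between cap's own z axis and vertical below 0.12 rad and linear speed of each of backing_plate, wheel_large, wheel_medium, wheel_small, clamp_ring, cap below 0.05 m/s); the robot touches nothing.
It fails at once if a bystander is moved more than 30 mm (distance of any of jar, glue, dental_cast, brush, wax_tin, wax_knife, block from where it was at the start of the episode above 0.03 m).
It fails at once if the jar, glue bottle or cast is knocked over (angle between any of jar, glue, dental_cast's own z axis and vertical above 0.5 rad).
Of wheel_large, wheel_medium, wheel_small only 2 to 3 are there at a start; the rules pass over those that are not, and their reading is None.
At some moment in a run one of backing_plate, wheel_large, wheel_medium, wheel_small, clamp_ring may be knocked a few centimetres aside while the robot is not near it.
It also fails if it takes over 210 s, if anything falls off the work surface, if the arm or the gripper's body presses on something with over 40 N, if the wrist force passes 120 N, or if a joint passes its speed limit or range.

## Working session

There is one attempt and no reset: what is moved stays moved. The work goes in short steps, Python scripts to look and compute and a tool call to move; the robot and the scene stay as the last step left them, time stands still between calls to the robot, and variables do not carry over. Pictures are saved under pics/ and viewed, at most 14 in all, crops included, and the job is handed in when it is done.

Besides the shell and the picture viewer there is one more tool, called after "Emit:" as a command line: name --argument value ..., lists and objects as JSON in quotes. servo_tool: Moves the arm, as the interface text tells. Its arguments: {"type":"object","properties":{"targets":{"type":"array","items":{"type":"array","items":{"type":"array","items":{"type":"number"}}}}},"required":["targets"]}

```bash
ls; mkdir -p pics
python3 - <<'E'
from rig import arm
import cv2
print(arm.get_state())
for n in("scene","top"):
    cv2.imwrite(f"pics/{n}0.png",arm.capture(n)); print(n,arm.camera_params(n))
E
```

```text
pics
{'time_s': 0.0, 'q': array([1.12872453e+00, 3.78089878e-01, 7.96118840e-02, 1.27437024e+00,
       3.60983409e-06, 1.46049135e+00]), 'dq': array([ 4.13612343e-04, -1.37010482e-03,  7.37936233e-05, -1.34992285e-03,
       -3.00584012e-04, -1.45094919e-03]), 'effort': array([ 6.28739435e-04, -4.63601983e+01,  2.69876629e+01,  2.09126214e-02,
        7.15824899e-05, -7.08388654e-07]), 'tool_pos': array([0.18700131, 0.54305382, 0.23034012]), 'tool_rot': array([-0.51865812, -3.09791081,  0.00309887]), 'ft_force': array([-0.11776744,  0.28337346,  0.42191662]), 'moment': array([ 0.05902635, -0.04378279, -0.04940561]), 'grip_force': 0.0, 'finger_gap': 0.9990324719915136}
scene {'fx': 538.9380580123639, 'fy': 538.9380580123639, 'cx': 276.90435750915344, 'cy': 211.2541452926669, 'world_to_cam': array([[-0.80494182,  0.59334636, -0.00295839,  0.44994943],
       [ 0.42166477,  0.56851418, -0.70639256, -0.18289661],
       [-0.41745357, -0.56985236, -0.7078141 ,  1.9207301 ],
       [ 0.        ,  0.        ,  0.        ,  1.        ]])}
top {'fx': 483.5959176363974, 'fy': 483.5959176363974, 'cx': 276.9649385318717, 'cy': 221.31315759207547, 'world_to_cam': array([[-0.00750957, -0.99990326, -0.01170771,  0.01283898],
       [-0.99420324,  0.00872151, -0.1071627 ,  0.55416952],
       [ 0.10725444,  0.0108351 , -0.99417256,  1.5373141 ],
       [ 0.        ,  0.        ,  0.        ,  1.        ]])}
```

View pics/scene0.png

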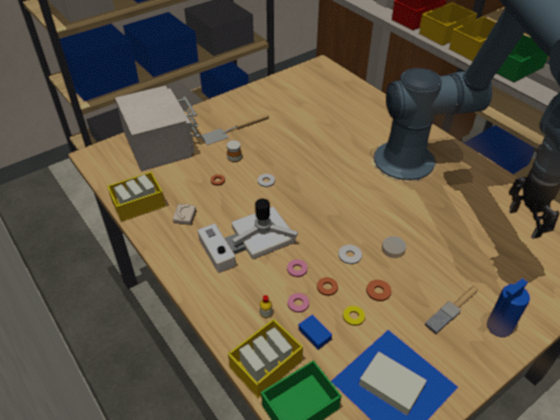

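View pics/top0.png

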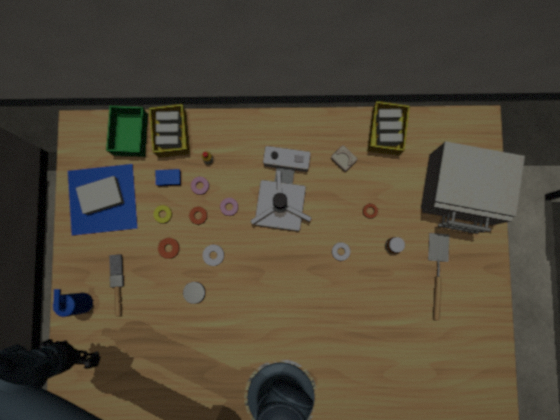

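The scene view shows the polisher at (262,225) with the cap on it. In the top view the plain ring at (213,255) looks like the backing plate and the one at (341,252) the clamp ring. The wheels are at (169,248) large, (199,215) medium and (370,211) small. The pink and yellow rings are decoys.

```bash
cat > h.py <<'E'
from rig import arm
import numpy as np, cv2
from scipy.spatial.transform import Rotation as R
def ray(cam,uv,z):
    p=arm.camera_params(cam);T=np.array(p["world_to_cam"])
    d=T[:3,:3].T@np.array([(uv[0]-p["cx"])/p["fx"],(uv[1]-p["cy"])/p["fy"],1])
    o=-T[:3,:3].T@T[:3,3]
    return (o+d*(z-o[2])/d[2])[:2]
def pin(cam,thing,z,n=3):
    return [(round(d["score"],2),ray(cam,d["xy"],z).round(4).tolist(),np.round(d["xy"],1).tolist()) for d in arm.pinpoint(cam,thing)[:n]]
def px(cam,P):
    p=arm.camera_params(cam);c=np.array(p["world_to_cam"])@np.append(P,1)
    return np.array([c[0]/c[2]*p["fx"]+p["cx"],c[1]/c[2]*p["fy"]+p["cy"]])
def st():
    s=arm.get_state();Rm=R.from_rotvec(s["tool_rot"]).as_matrix()
    print("t",round(s["time_s"],2),"pos",s["tool_pos"].round(4),"yaw_y",np.degrees(np.arctan2(Rm[1,1],Rm[0,1])).round(1),"q",s["q"].round(2),"F",s["ft_force"].round(1),"gap",round(s["finger_gap"],3),"grip",round(s["grip_force"],1));return s,Rm
def to(x,y,z,yaw=None):
    "units of shift in present tool frame; turn about tool z (units) to point tool y at yaw deg"
    s,Rm=st();d=Rm.T@(np.array([x,y,z])-s["tool_pos"])/0.025
    print("shift units",d.round(2),"tilt",np.round(Rm[:,2],4))
    if yaw is not None:
        a=np.degrees(np.arctan2(Rm[1,1],Rm[0,1]));e=(yaw-a+90)%180-90
        print("turn z units",round(-e/4,2),"world deg",round(e,1))
E
python3 - <<'E'
from h import *
Z=dict(backing_plate=0,wheel_large=0,wheel_medium=0,wheel_small=0,clamp_ring=0,cap=.088,seat=.06,arm0_tip=.054,arm1_tip=.054,arm2_tip=.054,jar=0,glue=0,dental_cast=0,wax_tin=0)
for c in("top","scene"):
    arm.capture(c)
    for k,z in Z.items(): print(c,k,*pin(c,k,z))
E
```

```text
top backing_plate (0.83, [0.4477, 0.2129], [215.0, 255.1]) (0.47, [0.6272, -0.0043], [280.7, 200.4])
top wheel_large (0.71, [0.4588, 0.3741], [166.1, 252.1])
top wheel_medium (0.73, [0.6907, 0.2683], [198.9, 182.3]) (0.6, [0.5809, 0.2778], [195.7, 215.0]) (0.59, [0.5803, 0.4008], [158.7, 215.5])
top wheel_small (0.43, [0.5958, -0.2899], [367.2, 209.0])
top clamp_ring (0.49, [0.4542, -0.1977], [340.2, 252.1])
top cap (0.5, [0.6037, -0.0013], [279.7, 203.6])
top seat (0.66, [0.6116, -0.0005], [279.5, 202.4])
top arm0_tip (0.63, [0.7126, 0.0067], [277.0, 171.7]) (0.23, [0.5354, 0.084], [253.2, 226.6])
top arm1_tip (0.6, [0.5486, 0.0919], [250.7, 222.5]) (0.22, [0.3389, 0.2656], [195.7, 289.2])
top arm2_tip (0.86, [0.56, -0.1009], [311.1, 218.4]) (0.37, [0.4541, 0.3502], [169.5, 252.8])
top jar (0.56, [0.4842, -0.3774], [394.9, 242.5]) (0.21, [0.6261, -0.0116], [282.9, 200.7]) (0.18, [0.7107, 0.365], [170.1, 176.7])
top glue (0.5, [0.7626, 0.2377], [208.2, 161.1])
top dental_cast (0.95, [0.7798, -0.2097], [341.7, 154.7]) (0.63, [0.6305, -0.0079], [281.8, 199.4]) (0.4, [0.4793, -0.3746], 
[... 194 characters left out ...]
51.0, 313.1]) (0.81, [0.6756, 0.2705], [301.1, 304.1]) (0.65, [0.5826, 0.258], [324.1, 285.0])
scene wheel_small (0.5, [0.5863, -0.2939], [219.5, 181.2])
scene clamp_ring (0.49, [0.4598, -0.1944], [266.5, 182.1])
scene cap (0.65, [0.6022, -0.0069], [263.8, 212.9])
scene seat (0.74, [0.6135, -0.005], [261.3, 221.4]) (0.16, [0.793, 0.276], [267.3, 314.4])
scene arm0_tip (0.63, [0.7145, 0.0007], [234.4, 238.7])
scene arm1_tip (0.56, [0.5504, 0.0966], [298.5, 233.5])
scene arm2_tip
scene jar (0.68, [0.4846, -0.372], [232.0, 158.2])
scene glue (0.77, [0.7779, 0.2343], [263.2, 313.8])
scene dental_cast (0.83, [0.7699, -0.2153], [183.8, 217.3])
scene wax_tin (0.87, [0.3296, 0.2844], [394.4, 250.4])
```

```bash
cat >> h.py <<'E'
def ring(cam,xy,th,img=None,half=20,pic=None):
    "centre by colour hull around a guess; returns xy, equivalent diameter mm"
    im=arm.capture(cam) if img is None else img
    u,v=np.round(px(cam,[xy[0],xy[1],th])).astype(int)
    c=im[v-half:v+half+1,u-half:u+half+1]; c=cv2.resize(c,None,fx=6,fy=6,interpolation=cv2.INTER_CUBIC)
    lab=cv2.cvtColor(c,cv2.COLOR_BGR2LAB).astype(float)[...,1:]
    b=np.median(lab.reshape(-1,2),0); d=np.linalg.norm(lab-b,axis=2)
    d8=np.clip(d*4,0,255).astype(np.uint8)
    t,m=cv2.threshold(cv2.GaussianBlur(d8,(0,0),2),0,255,cv2.THRESH_OTSU)
    cs=cv2.findContours(m,cv2.RETR_EXTERNAL,cv2.CHAIN_APPROX_NONE)[0]
    cs=[k for k in cs if cv2.contourArea(k)>500]
    if not cs: return None
    mid=np.array([6*half+3]*2)
    k=cv2.convexHull(min(cs,key=lambda k:np.linalg.norm(k.reshape(-1,2).mean(0)-mid)))
    M=cv2.moments(k); q=np.array([M["m10"],M["m01"]])/M["m00"]
    q=(q+.5)/6-.5+np.array([u-half,v-half])
    p=arm.camera_params(cam);zc=(np.array(p["world_to_cam"])@np.array([*xy,th,1]))[2]
    x0,y0,w,h=cv2.boundingRect(k)
    if pic: cv2.imwrite(pic,np.hstack([c,cv2.cvtColor(m,cv2.COLOR_GRAY2BGR)]))
    return ray(cam,q,th*.6).round(4).tolist(),[round(a/6*zc/p["fx"]*1e3,1) for a in (w,h)]
E
python3 - <<'E'
from h import *
G=dict(backing=(.450,.217,.01),large=(.466,.360,.012),med=(.578,.265,.012),small=(.593,-.29,.012),clamp=(.458,-.196,.01),pink1=(.69,.265,.012),pink2=(.6,.17,.012),yel=(.58,.38,.012))
for c in("top","scene"):
    im=arm.capture(c)
    for k,g in G.items(): print(c,k,ring(c,g[:2],g[2],im))
E
```

```text
top backing ([0.4485, 0.219], [np.float64(70.7), np.float64(70.7)])
top large ([0.4726, 0.3662], [np.float64(68.0), np.float64(66.9)])
top med ([0.5801, 0.2702], [np.float64(58.6), np.float64(57.5)])
top small ([0.5902, -0.2976], [np.float64(49.2), np.float64(48.1)])
top clamp ([0.4572, -0.1983], [np.float64(61.3), np.float64(60.8)])
top pink1 ([0.6797, 0.2652], [np.float64(60.2), np.float64(59.1)])
top pink2 ([0.6079, 0.1677], [np.float64(59.8), np.float64(59.8)])
top yel ([0.5858, 0.3884], [np.float64(59.8), np.float64(59.2)])
scene backing ([0.4504, 0.2181], [np.float64(70.9), np.float64(58.5)])
scene large ([0.4748, 0.3653], [np.float64(68.8), np.float64(58.9)])
scene med ([0.582, 0.2691], [np.float64(57.3), np.float64(51.2)])
scene small ([0.5913, -0.2988], [np.float64(48.1), np.float64(37.9)])
scene clamp ([0.4585, -0.1999], [np.float64(60.7), np.float64(46.5)])
scene pink1 ([0.6818, 0.264], [np.float64(57.9), np.float64(51.5)])
scene pink2 ([0.6096, 0.1663], [np.float64(60.0), np.float64(51.8)])
scene yel ([0.5863, 0.3853], [np.float64(59.3), np.float64(51.7)])
```

```bash
cat >> h.py <<'E'
def capfind(cam,xy,z0,img=None,half=22,thr=60):
    im=arm.capture(cam) if img is None else img
    xy=np.array(xy,float);u,v=np.round(px(cam,[*xy,z0+.025])).astype(int)
    c=cv2.resize(im[v-half:v+half+1,u-half:u+half+1],None,fx=6,fy=6,interpolation=cv2.INTER_CUBIC)
    m=(cv2.GaussianBlur(c.max(2),(0,0),2)<thr).astype(np.uint8)
    n,l,s,ce=cv2.connectedComponentsWithStats(m)
    i=1+np.argmax(s[1:,4]); 
    k=cv2.convexHull(np.argwhere(l==i)[:,::-1].astype(np.int32))
    def cen(k):
        M=cv2.moments(k.astype(np.float32));return np.array([M["m10"],M["m01"]])/M["m00"],M["m00"]
    q,A=cen(k);q=(q+.5)/6-.5+[u-half,v-half]
    for _ in range(4):
        a=np.linspace(0,2*np.pi,60)
        P=np.array([px(cam,[xy[0]+.023*np.cos(t),xy[1]+.023*np.sin(t),z]) for z in(z0,z0+.05) for t in a],np.float32)
        g,B=cen(cv2.convexHull(P)); zz=z0+.03
        xy=xy+ray(cam,q,zz)-ray(cam,g,zz)
    return xy.round(4).tolist(),"area meas/model",round(A/36/B,3)
E
python3 - <<'E'
from h import *
for c in("top","scene"):
    im=arm.capture(c)
    for t in (50,70,90):print(c,t,capfind(c,(.605,-.003),.088,im,thr=t))
    for th in (0,1,2): print(pin(c,f"arm{th}_tip",.054,1))
to(.607,0,.25,90)
E
```

```text
top 50 ([0.6037, -0.0018], 'area meas/model', 0.933)
top 70 ([0.6021, -0.0015], 'area meas/model', 1.173)
top 90 ([0.5782, -0.0034], 'area meas/model', 4.132)
[(0.79, [0.706, 0.0039], [277.9, 173.7])]
[(0.89, [0.5489, 0.0887], [251.7, 222.4])]
[(0.72, [0.5607, -0.0977], [310.1, 218.2])]
scene 50 ([0.6145, 0.0035], 'area meas/model', 0.861)
scene 70 ([0.6162, 0.0075], 'area meas/model', 1.02)
scene 90 ([0.623, 0.0243], 'area meas/model', 1.632)
[(0.8, [0.7273, 0.0064], [231.8, 241.8])]
[(0.67, [0.5549, 0.0878], [295.5, 232.4])]
[]
t 2.1 pos [0.1873 0.5437 0.2313] yaw_y 71.0 q [ 1.13  0.38  0.08  1.27 -0.    1.46] F [-0.2 -0.3 -0.1] gap 1.002 grip 0.0
shift units [-22.96 -15.09  -0.75] tilt [ 0.e+00  1.e-04 -1.e+00]
turn z units -4.75 world deg 19.0
```

Run:
```python
from h import *
o=[]
for c in("top","scene"):
    u,v=px(c,[.608,0,.09]).astype(int);im=arm.capture(c)[v-40:v+40,u-40:u+40];print(c,u-40,v-40)
    o.append(cv2.resize(im,(400,400),interpolation=cv2.INTER_CUBIC))
cv2.imwrite("pics/c1.png",np.clip(np.hstack(o).astype(float)*1.6,0,255).astype(np.uint8))
```

```text
top 239 162
scene 223 174
```

View pics/c1.png

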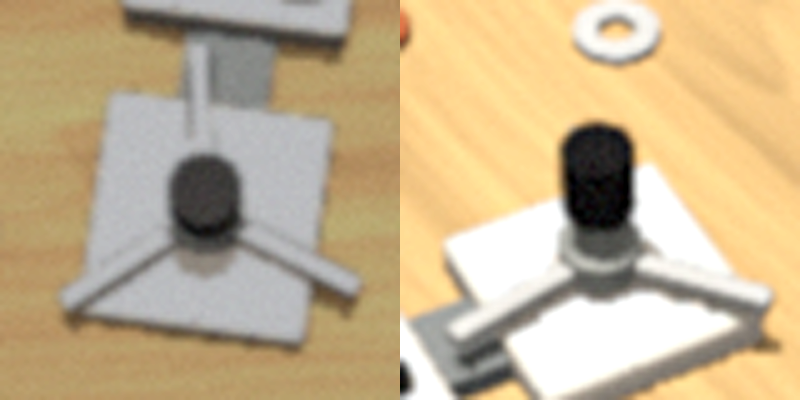

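Run:
```python
from h import *
f=lambda x,y:(239+(x+.5)/5-.5,162+(y+.5)/5-.5)
g=lambda x,y:(223+(x-400+.5)/5-.5,174+(y+.5)/5-.5)
print("captop",ray("top",f(205,188),.138)); 
C=np.array([ray("top",f(*p),.03) for p in((112,93),(331,120),(303,342),(88,313))]);print(C,C.mean(0),[np.linalg.norm(C[i]-C[i-1]) for i in range(4)])
T=np.array([ray("top",f(*p),.054) for p in((200,47),(66,296),(357,285))]);print(T,T.mean(0))
print("scene captop",ray("scene",g(597,146),.138),"rim",ray("scene",g(597,206),.088), "seat",ray("scene",g(599,248),.06))
```

```text
captop [ 0.60991804 -0.0013425 ]
[[ 0.68997983  0.05954311]
 [ 0.6706873  -0.08341412]
 [ 0.52536879 -0.06333516]
 [ 0.54542322  0.07567573]] [ 0.60786479 -0.00288261] [np.float64(0.14545403031981372), np.float64(0.14425315448274217), np.float64(0.14669912466730337), np.float64(0.14045001765362253)]
[[ 0.71487542  0.00156299]
 [ 0.55400354  0.0884006 ]
 [ 0.55943076 -0.09737904]] [ 0.60943658 -0.00247182]
scene captop [ 0.61033322 -0.00282019] rim [ 0.61113128 -0.00364267] seat [0.61520948 0.00311127]
```

Emit:
servo_tool --targets '[[[0,0,0,0,0,-0.95,-1],[0,0,0,0,0,-0.95,-1],[0,0,0,0,0,-0.95,-1],[0,0,0,0,0,-0.95,-1],[0,0,0,0,0,-0.95,-1],[-0.77,-0.99,0,0,0,0,-1],[-0.77,-0.99,0,0,0,0,-1],[-0.77,-0.99,0,0,0,0,-1],[-0.77,-0.99,0,0,0,0,-1],[-0.77,-0.99,0,0,0,0,-1],[-0.77,-0.99,0,0,0,0,-1],[-0.77,-0.99,0,0,0,0,-1]]]'

```text
time_s: 3.2
tool_pos: [0.3227, 0.3692, 0.2315]
tool_rot: [-0.0, 3.141, 0.001]
ft_force: [-0.0, 1.4, -0.2]
finger_gap: 1.001
grip_force: 0.0
```

Emit:
servo_tool --targets '[[[-0.77,-0.99,0,0,0,0,-1],[-0.77,-0.99,0,0,0,0,-1],[-0.77,-0.99,0,0,0,0,-1],[-0.77,-0.99,0,0,0,0,-1],[-0.77,-0.99,0,0,0,0,-1],[-0.77,-0.99,0,0,0,0,-1],[-0.77,-0.99,0,0,0,0,-1],[-0.77,-0.99,0,0,0,0,-1],[-0.77,-0.99,0,0,0,0,-1],[-0.77,-0.99,0,0,0,0,-1],[-0.77,-0.99,0,0,0,0,-1],[-0.77,-0.99,0,0,0,0,-1]]]'

```text
time_s: 4.2
tool_pos: [0.5538, 0.0719, 0.2314]
tool_rot: [0.001, 3.141, 0.0]
ft_force: [0.3, 0.5, 0.5]
finger_gap: 1.002
grip_force: 0.0
```

Emit:
servo_tool --targets '[[[-0.77,-0.99,0,0,0,0,-1],[-0.77,-0.99,0,0,0,0,-1],[-0.77,-0.99,0,0,0,0,-1],[0,0,0,0,0,0,-1],[0,0,0,0,0,0,-1],[0,0,0,0,0,0,-1]]]'

```text
time_s: 4.7
tool_pos: [0.6103, -0.0006, 0.2311]
tool_rot: [-0.0, -3.141, -0.001]
ft_force: [-0.3, 0.1, -0.3]
finger_gap: 1.002
grip_force: 0.0
```

```bash
python3 -c "
from h import *
to(.6095,-.002,.093,90)"
```

```text
t 4.7 pos [ 6.103e-01 -6.000e-04  2.311e-01] yaw_y 90.0 q [-0.11  0.45  0.2   1.31  0.   -0.1 ] F [-0.3  0.1 -0.3] gap 1.002 grip 0.0
shift units [ 0.03 -0.06  5.52] tilt [-8.e-04  7.e-04 -1.e+00]
turn z units -0.0 world deg 0.0
```

Emit:
servo_tool --targets '[[[0.03,-0.06,0.92,0,0,0,-1],[0,0,0.92,0,0,0,-1],[0,0,0.92,0,0,0,-1],[0,0,0.92,0,0,0,-1],[0,0,0.92,0,0,0,-1],[0,0,0.92,0,0,0,-1],[0,0,0,0,0,0,-1],[0,0,0,0,0,0,1],[0,0,0,0,0,0,1],[0,0,0,0,0,0,1],[0,0,0,0,0,0,1],[0,0,0,0,0,0,1]]]'

```text
time_s: 5.7
tool_pos: [0.6116, -0.0022, 0.0959]
tool_rot: [-0.0, 3.137, 0.0]
ft_force: [-1.4, 1.3, 6.5]
finger_gap: 0.531
grip_force: 60.9
```

Emit:
servo_tool --targets '[[[0,0,0,0,0,0,1],[0,0,0,0,0,0,1],[0,0,0,0,0,0,1],[0,0,0,0,0,0,1]]]'

```text
time_s: 6.03
tool_pos: [0.6116, -0.0022, 0.0959]
tool_rot: [0.0, 3.137, 0.001]
ft_force: [-2.1, 2.5, 6.0]
finger_gap: 0.525
grip_force: 60.9
```

Emit:
servo_tool --targets '[[[0,0,-0.5,0,0,0,1],[0,0,-0.7,0,0,0,1],[0,0,-0.8,0,0,0,1],[0,0,-0.7,0,0,0,1],[0.3,0,-0.3,0,0,0,1],[0.8,0,0,0,0,0,1],[0.9,0,0,0,0,0,1],[0.9,0,0,0,0,0,1],[0.9,0,0,0,0,0,1],[0.9,0,0,0,0,0,1],[0.9,0,0,0,0,0,1],[0.9,0,0.4,0,0,0,1]]]'

```text
time_s: 7.03
tool_pos: [0.4471, -0.0025, 0.1596]
tool_rot: [0.0, 3.138, -0.001]
ft_force: [-0.2, 0.5, -1.3]
finger_gap: 0.532
grip_force: 61.3
```

Emit:
servo_tool --targets '[[[0.7,0,0.8,0,0,0,1],[0,0,0.9,0,0,0,1],[0,0,0.9,0,0,0,1],[0,0,0.9,0,0,0,1],[0,0,0.9,0,0,0,1],[0,0,0.6,0,0,0,1],[0,0,0.4,0,0,0,1],[0,0,0,0,0,0,1],[0,0,0,0,0,0,1]]]'

```text
time_s: 7.78
tool_pos: [0.429, -0.0023, 0.0231]
tool_rot: [-0.0, -3.14, -0.0]
ft_force: [0.1, -0.3, 0.2]
finger_gap: 0.529
grip_force: 61.4
```

```bash
python3 -c "
from h import *
to(.43,-.002,.009,90)
cv2.imwrite('pics/p2.png',arm.capture('scene')[120:330,150:430].repeat(2,0).repeat(2,1))"
```

```text
t 7.78 pos [ 0.429  -0.0023  0.0231] yaw_y 90.0 q [-0.15  0.28 -0.65  0.64  0.   -0.15] F [ 0.1 -0.3  0.2] gap 0.529 grip 61.4
shift units [-0.04  0.01  0.56] tilt [-1.3e-03  3.0e-04 -1.0e+00]
turn z units -0.0 world deg 0.0
```

View pics/p2.png

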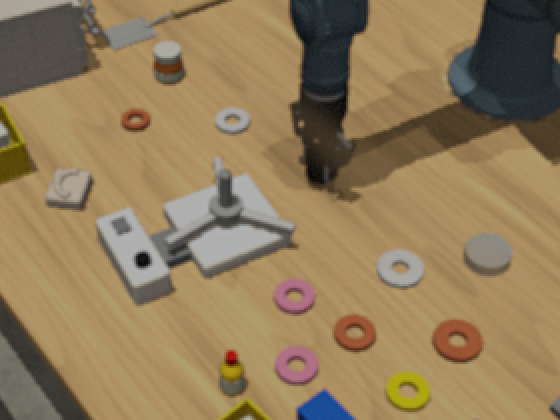

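The crop shows the bare spindle at (224,190) and the cap in the gripper near (320,170), close above the bench.

Emit:
servo_tool --targets '[[[0,0,0.2,0,0,0,1],[0,0,0.2,0,0,0,1],[0,0,0.1,0,0,0,1],[0,0,0,0,0,0,1],[0,0,0,0,0,0,1]]]'

```text
time_s: 8.25
tool_pos: [0.4298, -0.0023, 0.0107]
tool_rot: [-0.0, -3.141, -0.0]
ft_force: [1.0, -0.4, -0.4]
finger_gap: 0.531
grip_force: 61.4
```

Run:
```python
from h import *
st()
o=[]
for c in("top","scene"):
    u,v=px(c,[.608,0,.09]).astype(int);im=arm.capture(c)[v-40:v+40,u-40:u+40];print(c,u-40,v-40)
    o.append(cv2.resize(im,(400,400),interpolation=cv2.INTER_CUBIC))
cv2.imwrite("pics/c3.png",np.hstack(o))
```

```text
t 8.25 pos [ 0.4298 -0.0023  0.0107] yaw_y 90.0 q [-0.15  0.3  -0.67  0.6   0.   -0.15] F [ 1.  -0.4 -0.4] gap 0.531 grip 61.4
top 239 162
scene 223 174
```

View pics/c3.png

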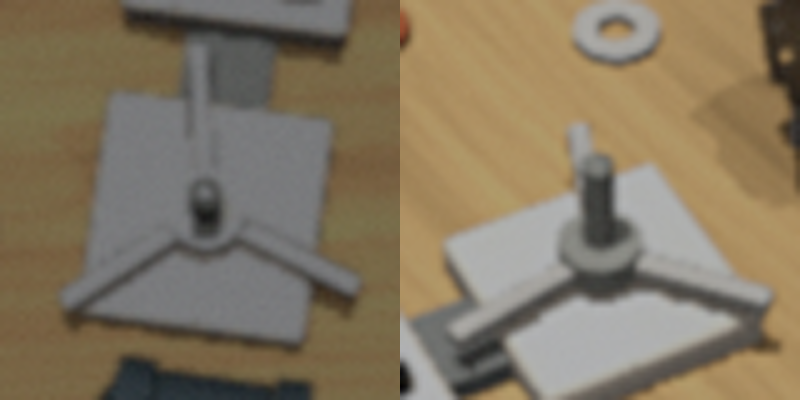

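Bare spindle: its tip is at about (206,190) in the left (top) crop and (598,160) in the right (scene) crop.

Emit:
servo_tool --targets '[[[0,0,0.06,0,0,0,1],[0,0,0.05,0,0,0,1],[0,0,0,0,0,0,1]]]'

```text
time_s: 8.6
tool_pos: [0.4302, -0.0024, 0.0081]
tool_rot: [0.0, 3.141, -0.0]
ft_force: [-0.4, 0.1, -0.9]
finger_gap: 0.528
grip_force: 61.3
```

Run:
```python
from h import *
st()
f=lambda x,y:(239+(x+.5)/5-.5,162+(y+.5)/5-.5)
g=lambda x,y:(223+(x-400+.5)/5-.5,174+(y+.5)/5-.5)
print(ray("top",f(206,190),.13),ray("scene",g(598,160),.13),ray("scene",g(599,244),.06))
```

```text
t 8.6 pos [ 0.4302 -0.0024  0.0081] yaw_y 90.0 q [-0.15  0.31 -0.67  0.59  0.   -0.15] F [-0.4  0.1 -0.9] gap 0.528 grip 61.3
[ 0.60991508 -0.00190155] [6.12026088e-01 2.71466469e-04] [6.13285638e-01 3.94722110e-04]
```

Emit:
servo_tool --targets '[[[0,0,0.06,0,0,0,1],[0,0,0.04,0,0,0,1],[0,0,0,0,0,0,1],[0,0,0,0,0,0,-1],[0,0,0,0,0,0,-1],[0,0,0,0,0,0,-1],[0,0,0,0,0,0,-1],[0,0,0,0,0,0,-1]]]'

```text
time_s: 9.27
tool_pos: [0.4298, -0.0023, 0.0053]
tool_rot: [-0.0, -3.141, -0.0]
ft_force: [-0.0, 0.4, 0.4]
finger_gap: 0.997
grip_force: 0.0
```

Emit:
servo_tool --targets '[[[0,0,-0.6,0,0,0,-1],[0,0,-0.9,0,0,0,-1],[0,0,-1,0,0,0,-1],[0,0.5,-1,0,0,0,-1],[-0.1,1,-0.5,0,0,0,-1],[-0.1,1,0,0,0,0,-1],[-0.1,1,0,0,0,0,-1],[-0.1,1,0,0,0,0,-1],[-0.1,1,0,0,0,0,-1],[-0.1,1,0,0,0,0,-1],[-0.1,1,0,0,0,0,-1],[-0.1,1,0,0,0,0,-1]]]'

```text
time_s: 10.27
tool_pos: [0.4497, 0.2114, 0.1052]
tool_rot: [-0.0, -3.141, 0.0]
ft_force: [-0.6, -0.7, 0.4]
finger_gap: 0.998
grip_force: 0.0
```

Run:
```python
from h import *
a=arm.capture("scene");b=arm.capture("top")
print(capfind("scene",(.43,-.002),0,a,thr=50),capfind("top",(.43,-.002),0,b,thr=50), pin("scene","cap",0,2),pin("top","cap",0,2))
print(ring("scene",(.4495,.2185),.01,a),ring("top",(.4495,.2185),.01,b))
to(.4495,.2185,-.003,90)
```

```text
([0.4342, 0.0018], 'area meas/model', 0.61) ([0.4255, -0.001], 'area meas/model', 0.776) [(0.67, [0.4307, 0.0037], [309.6, 211.5]), (0.64, [0.5727, -0.0647], [261.4, 218.1])] [(0.63, [0.4267, 0.001], [279.6, 261.0]), (0.39, [0.7577, 0.2239], [212.3, 162.5])]
([0.45, 0.2179], [np.float64(68.8), np.float64(57.5)]) ([0.4794, 0.1893], [np.float64(101.2), np.float64(99.5)])
t 10.47 pos [0.4496 0.2103 0.1051] yaw_y 90.1 q [ 0.31  0.3  -0.37  0.9  -0.    0.31] F [-0.2 -0.1 -0.4] gap 0.998 grip 0.0
shift units [0.   0.33 4.32] tilt [-8.e-04 -7.e-04 -1.e+00]
turn z units 0.02 world deg -0.1
```

Emit:
servo_tool --targets '[[[0,0.33,0.9,0,0,0,-1],[0,0,0.9,0,0,0,-1],[0,0,0.9,0,0,0,-1],[0,0,0.9,0,0,0,-1],[0,0,0.5,0,0,0,-1],[0,0,0.22,0,0,0,-1],[0,0,0,0,0,0,-1],[0,0,0,0,0,0,1],[0,0,0,0,0,0,1],[0,0,0,0,0,0,1],[0,0,0,0,0,0,1],[0,0,0,0,0,0,1]]]'

```text
time_s: 11.47
tool_pos: [0.4507, 0.218, -0.0004]
tool_rot: [0.001, 3.14, -0.001]
ft_force: [-3.0, -2.5, 9.3]
finger_gap: 0.77
grip_force: 64.0
```

Emit:
servo_tool --targets '[[[0,0,-0.3,0,0,0,1],[0,0,-0.5,0,0,0,1]]]'

```text
time_s: 11.63
tool_pos: [0.4496, 0.2181, 0.0181]
tool_rot: [-0.001, -3.141, 0.0]
ft_force: [0.5, -0.5, -0.8]
finger_gap: 0.773
grip_force: 66.7
```

Run:
```python
from h import *
to(.6105,-.0015,.16,90)
im=arm.capture("scene");u,v=px("scene",[.45,.1,.03]).astype(int)
cv2.imwrite("pics/p4.png",cv2.resize(im[v-60:v+60,u-80:u+80],(800,600),interpolation=cv2.INTER_CUBIC))
```

```text
t 11.63 pos [0.4496 0.2181 0.0181] yaw_y 90.0 q [ 0.32  0.41 -0.48  0.69  0.    0.32] F [ 0.5 -0.5 -0.8] gap 0.773 grip 66.7
shift units [-6.44 -8.78 -5.68] tilt [-6.e-04 -1.e-04 -1.e+00]
turn z units -0.0 world deg 0.0
```

View pics/p4.png

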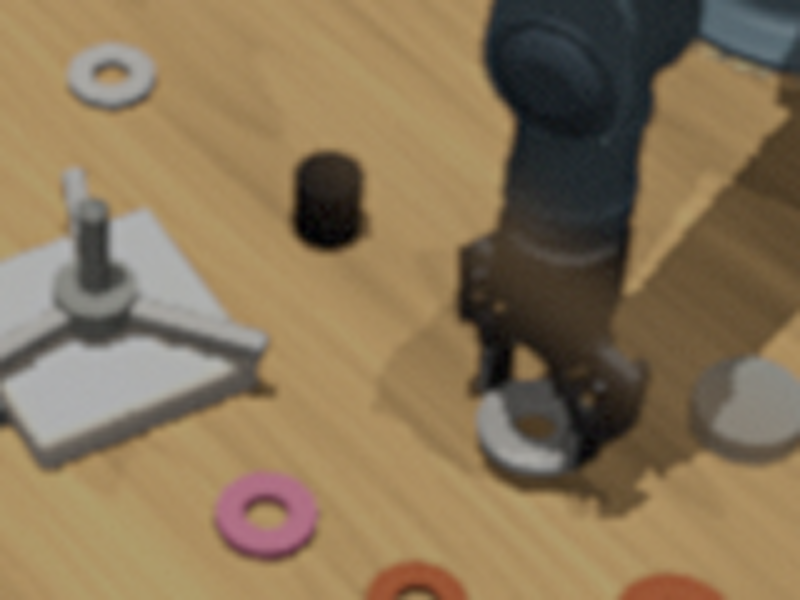

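The crop shows the cap standing upright at (328,200) and the backing plate held level in the fingers at (535,430).

Emit:
servo_tool --targets '[[[0,0,-0.7,0,0,0,1],[0,0,-1,0,0,0,1],[0,0,-1,0,0,0,1],[0,0,-1,0,0,0,1],[-0.24,-0.3,-1,0,0,0,1],[-0.7,-0.95,-0.98,0,0,0,1],[-0.7,-0.95,0,0,0,0,1],[-0.7,-0.95,0,0,0,0,1],[-0.7,-0.95,0,0,0,0,1],[-0.7,-0.95,0,0,0,0,1],[-0.7,-0.95,0,0,0,0,1],[-0.7,-0.95,0,0,0,0,1]]]'

```text
time_s: 12.68
tool_pos: [0.5795, 0.0433, 0.1604]
tool_rot: [0.0, 3.14, 0.0]
ft_force: [-0.0, 1.4, -1.4]
finger_gap: 0.77
grip_force: 67.3
```

Emit:
servo_tool --targets '[[[-0.7,-0.95,0,0,0,0,1],[-0.6,-0.88,0,0,0,0,1],[0,0,0,0,0,0,1],[0,0,0,0,0,0,1]]]'

```text
time_s: 13.02
tool_pos: [0.6118, -0.0024, 0.1598]
tool_rot: [0.004, 3.141, 0.001]
ft_force: [-1.1, 0.5, -1.8]
finger_gap: 0.775
grip_force: 67.3
```

Run:
```python
from h import *
to(.6105,-.0015,.063,90)
im=arm.capture("scene");u,v=px("scene",[.61,0,.13]).astype(int)
cv2.imwrite("pics/p5.png",cv2.resize(im[v-40:v+50,u-60:u+60],(800,600),interpolation=cv2.INTER_CUBIC))
```

```text
t 13.02 pos [ 0.6118 -0.0024  0.1598] yaw_y 89.9 q [-0.11  0.48  0.05  1.14  0.   -0.11] F [-1.1  0.5 -1.8] gap 0.775 grip 67.3
shift units [0.06 0.04 3.87] tilt [ 1.1e-03  3.0e-04 -1.0e+00]
turn z units -0.04 world deg 0.1
```

View pics/p5.png

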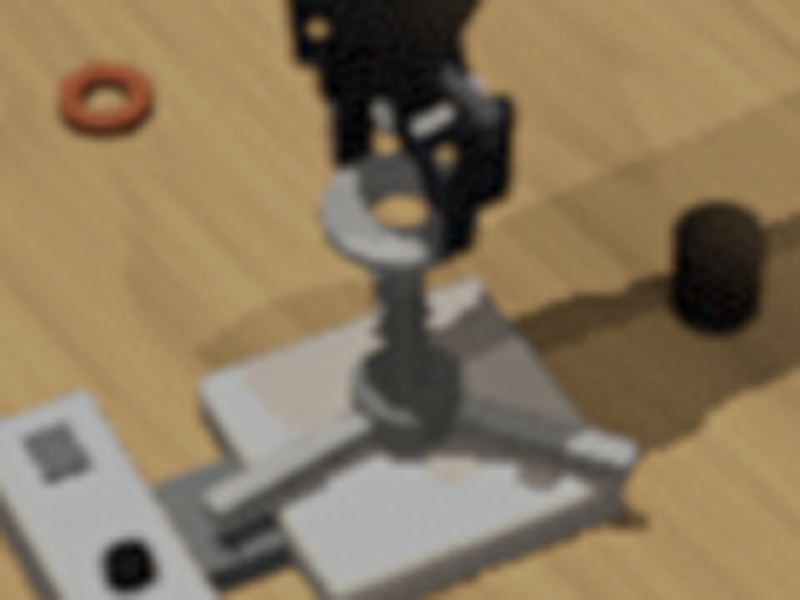

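The plate's hole (400,210) lies in line above the spindle (405,310), so I lower it.

Emit:
servo_tool --targets '[[[0.03,0.02,0.4,0,0,0,1],[0.0,0,0.5,0,0,0,1],[0,0,0.5,0,0,0,1],[0,0,0.5,0,0,0,1],[0,0,0.3,0,0,0,1],[0,0,0,0,0,0,1]]]'

```text
time_s: 13.57
tool_pos: [0.6091, -0.0003, 0.1028]
tool_rot: [0.001, -3.14, 0.002]
ft_force: [1.1, -1.9, -3.3]
finger_gap: 0.773
grip_force: 68.1
```

Emit:
servo_tool --targets '[[[0,0,0.4,0,0,0,1],[0,0,0.4,0,0,0,1],[0,0,0.4,0,0,0,1],[0,0,0.3,0,0,0,1],[0,0,0,0,0,0,1],[0,0,0,0,0,0,1]]]'

```text
time_s: 14.07
tool_pos: [0.6095, -0.0004, 0.0662]
tool_rot: [-0.0, -3.14, -0.001]
ft_force: [-0.2, 0.5, -0.8]
finger_gap: 0.773
grip_force: 68.3
```

Emit:
servo_tool --targets '[[[0,0,0.12,0,0,0,1],[0,0,0,0,0,0,1],[0,0,0,0,0,0,-1],[0,0,0,0,0,0,-1],[0,0,0,0,0,0,-1],[0,0,0,0,0,0,-1],[0,0,-0.5,0,0,0,-1],[0,0,-1,0,0,0,-1],[0,0,-1,0,0,0,-1],[0,0,-1,0,0,0,-1]]]'

```text
time_s: 14.9
tool_pos: [0.6098, -0.0006, 0.1525]
tool_rot: [-0.0, -3.141, -0.0]
ft_force: [0.1, 0.2, -0.7]
finger_gap: 1.0
grip_force: 0.0
```

Emit:
servo_tool --targets '[[[0.4,1,0,0,0,0,-1],[0.4,1,0,0,0,0,-1],[0.4,1,0,0,0,0,-1],[0.4,1,0,0,0,0,-1],[0.4,1,0,0,0,0,-1],[0.4,1,0,0,0,0,-1],[0.4,1,0,0,0,0,-1],[0.4,1,0,0,0,0,-1],[0.4,1,0,0,0,0,-1],[0.4,1,0,0,0,0,-1],[0.4,1,0,0,0,0,-1],[0.4,1,0,0,0,0,-1]]]'

```text
time_s: 15.9
tool_pos: [0.4897, 0.3006, 0.1519]
tool_rot: [0.0, 3.141, 0.001]
ft_force: [0.1, 0.2, -0.2]
finger_gap: 0.999
grip_force: 0.0
```

```bash
cat >> h.py <<'E'
def crops(name,P=(.61,0,.09),h=40):
    o=[]
    for c in("top","scene"):
        u,v=px(c,P).astype(int);im=arm.capture(c)[v-h:v+h,u-h:u+h];print(c,u-h,v-h,"scale",400/2/h)
        o.append(cv2.resize(im,(400,400),interpolation=cv2.INTER_CUBIC))
    cv2.imwrite("pics/"+name,np.hstack(o))
def locate(g,th):
    for c in("scene","top"):
        try: print(c,ring(c,g,th))
        except Exception as e: print(c,e)
E
python3 - <<'E'
from h import *
crops("c6.png")
locate((.4737,.3657),.012)
to(.4737,.3657,-.002,90)
E
```

```text
top 239 161 scale 5.0
scene 223 174 scale 5.0
scene ([0.4746, 0.3649], [np.float64(68.0), np.float64(58.7)])
top ([0.4461, 0.3308], [np.float64(75.7), np.float64(83.9)])
t 16.1 pos [0.4901 0.2998 0.1518] yaw_y 90.1 q [ 0.44  0.41 -0.08  1.08 -0.    0.44] F [-0.7 -0.2 -1. ] gap 0.999 grip 0.0
shift units [0.66 2.64 6.15] tilt [ 6.e-04 -2.e-04 -1.e+00]
turn z units 0.02 world deg -0.1
```

View pics/c6.png

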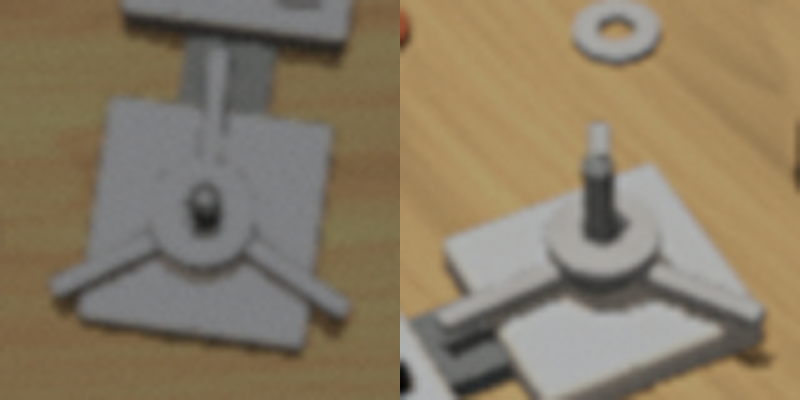

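The plate lies flat on the seat at (203,215) and (603,240) in the crops; the spider has turned slightly, which doesn't matter.

Emit:
servo_tool --targets '[[[0.22,0.88,0,0,0,0,-1],[0.22,0.88,0,0,0,0,-1],[0.22,0.88,0.9,0,0,0,-1],[0,0,0.9,0,0,0,-1],[0,0,0.9,0,0,0,-1],[0,0,0.9,0,0,0,-1],[0,0,0.9,0,0,0,-1],[0,0,0.9,0,0,0,-1],[0,0,0.5,0,0,0,-1],[0,0,0.25,0,0,0,-1],[0,0,0,0,0,0,-1]]]'

```text
time_s: 17.02
tool_pos: [0.4733, 0.3637, -0.0037]
tool_rot: [-0.003, -3.139, 0.003]
ft_force: [-0.0, -0.3, -0.2]
finger_gap: 0.999
grip_force: 0.0
```

Emit:
servo_tool --targets '[[[0,0,0,0,0,0,1],[0,0,0,0,0,0,1],[0,0,0,0,0,0,1],[0,0,0,0,0,0,1],[0,0,0,0,0,0,1],[0,0,0,0,0,0,1],[0,0,-0.5,0,0,0,1],[0,0,-1,0,0,0,1],[0,0,-1,0,0,0,1],[0,0,-1,0,0,0,1],[0,0,-1,0,0,0,1],[0,0,-1,0,0,0,1]]]'

```text
time_s: 18.02
tool_pos: [0.4743, 0.3656, 0.1379]
tool_rot: [0.0, 3.14, 0.002]
ft_force: [-0.3, 0.1, -0.8]
finger_gap: 0.78
grip_force: 67.0
```

Run:
```python
from h import *
to(.610,-.001,.16,90)
```

```text
t 18.02 pos [0.4743 0.3656 0.1379] yaw_y 90.0 q [ 0.55  0.46 -0.03  1.07  0.    0.55] F [-0.3  0.1 -0.8] gap 0.78 grip 67.0
shift units [ -5.43 -14.66  -0.89] tilt [ 0.0018  0.0013 -1.    ]
turn z units -0.0 world deg 0.0
```

Emit:
servo_tool --targets '[[[-0.36,-0.98,-0.3,0,0,0,1],[-0.36,-0.98,-0.3,0,0,0,1],[-0.36,-0.98,-0.3,0,0,0,1],[-0.36,-0.98,0,0,0,0,1],[-0.36,-0.98,0,0,0,0,1],[-0.36,-0.98,0,0,0,0,1],[-0.36,-0.98,0,0,0,0,1],[-0.36,-0.98,0,0,0,0,1],[-0.36,-0.98,0,0,0,0,1],[-0.36,-0.98,0,0,0,0,1],[-0.36,-0.98,0,0,0,0,1],[-0.36,-0.98,0,0,0,0,1]]]'

```text
time_s: 19.02
tool_pos: [0.5826, 0.07, 0.1591]
tool_rot: [0.0, 3.139, 0.0]
ft_force: [0.4, -0.6, -1.1]
finger_gap: 0.779
grip_force: 67.1
```

Emit:
servo_tool --targets '[[[-0.36,-0.98,0,0,0,0,1],[-0.36,-0.98,0,0,0,0,1],[-0.36,-0.9,0,0,0,0,1],[0,0,0,0,0,0,1],[0,0,0,0,0,0,1]]]'

```text
time_s: 19.43
tool_pos: [0.6096, -0.0015, 0.1587]
tool_rot: [0.004, 3.14, 0.0]
ft_force: [-0.4, 0.4, -1.8]
finger_gap: 0.783
grip_force: 67.1
```

Run:
```python
from h import *
to(.610,-.001,.075,90)
crops("c7.png",(.61,0,.13))
```

```text
t 19.43 pos [ 0.6096 -0.0015  0.1587] yaw_y 89.9 q [-0.11  0.47  0.04  1.13  0.   -0.1 ] F [-0.4  0.4 -1.8] gap 0.783 grip 67.1
shift units [-0.01  0.02  3.35] tilt [ 1.9e-03  2.0e-04 -1.0e+00]
turn z units -0.04 world deg 0.1
top 239 159 scale 5.0
scene 222 165 scale 5.0
```

View pics/c7.png

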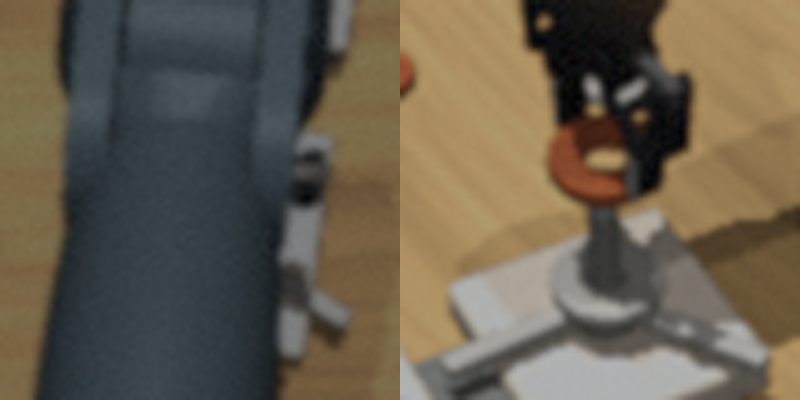

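The large wheel hangs in line above the spindle, its hole at (606,158) over the post at (605,230).

Emit:
servo_tool --targets '[[[0,0,0.5,0,0,0,1],[0,0,0.5,0,0,0,1],[0,0,0.5,0,0,0,1],[0,0,0.5,0,0,0,1],[0,0,0.5,0,0,0,1],[0,0,0.4,0,0,0,1],[0,0,0.3,0,0,0,1],[0,0,0.2,0,0,0,1],[0,0,0,0,0,0,1],[0,0,0,0,0,0,1]]]'

```text
time_s: 20.37
tool_pos: [0.609, -0.0002, 0.0725]
tool_rot: [0.0, 3.141, -0.001]
ft_force: [3.4, -4.0, -4.0]
finger_gap: 0.781
grip_force: 70.6
```

Emit:
servo_tool --targets '[[[0,0,0,0,0,0,-1],[0,0,0,0,0,0,-1],[0,0,0,0,0,0,-1],[0,0,0,0,0,0,-1],[0,0,-0.5,0,0,0,-1],[0,0,-1,0,0,0,-1],[0,0,-1,0,0,0,-1],[0,0,-0.6,0,0,0,-1],[0.1,0.8,0,0,0,0,-1],[0.1,1,0,0,0,0,-1],[0.1,1,0,0,0,0,-1],[0.1,1,0,0,0,0,-1]]]'

```text
time_s: 21.37
tool_pos: [0.5983, 0.096, 0.1506]
tool_rot: [-0.001, -3.142, -0.001]
ft_force: [-0.2, 1.0, 0.4]
finger_gap: 1.0
grip_force: 0.0
```

Emit:
servo_tool --targets '[[[0.1,1,0,0,0,0,-1],[0.1,1,0,0,0,0,-1],[0.1,1,0,0,0,0,-1],[0.1,0.5,0,0,0,0,-1],[0,0,0,0,0,0,-1]]]'

```text
time_s: 21.78
tool_pos: [0.5877, 0.185, 0.1503]
tool_rot: [0.006, -3.141, -0.002]
ft_force: [-0.9, -0.5, 0.7]
finger_gap: 1.004
grip_force: 0.0
```

Run:
```python
from h import *
locate((.581,.2695),.012)
crops("c8.png")
to(.581,.2695,-.001,90)
```

```text
scene ([0.5815, 0.2685], [np.float64(56.7), np.float64(51.6)])
top ([0.5771, 0.2051], [np.float64(10.4), np.float64(43.9)])
top 239 161 scale 5.0
scene 223 174 scale 5.0
t 21.98 pos [0.5889 0.1812 0.1503] yaw_y 89.9 q [ 0.2   0.49  0.05  1.13 -0.    0.2 ] F [-0.1  0.4 -1.1] gap 1.001 grip 0.0
shift units [0.32 3.54 6.05] tilt [-1.e-04 -5.e-04 -1.e+00]
turn z units -0.02 world deg 0.1
```

View pics/c8.png

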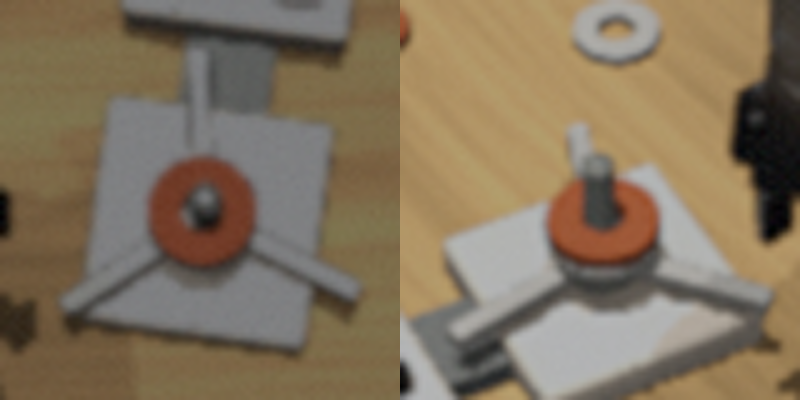

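The large wheel lies flat on the plate, at (203,212) and (604,222) in the crops.

Emit:
servo_tool --targets '[[[0.08,0.9,0,0,0,0,-1],[0.08,0.9,0,0,0,0,-1],[0.08,0.9,0,0,0,0,-1],[0.08,0.84,0.9,0,0,0,-1],[0,0,0.9,0,0,0,-1],[0,0,0.9,0,0,0,-1],[0,0,0.9,0,0,0,-1],[0,0,0.9,0,0,0,-1],[0,0,0.9,0,0,0,-1],[0,0,0.5,0,0,0,-1],[0,0,0.15,0,0,0,-1],[0,0,0,0,0,0,-1]]]'

```text
time_s: 22.98
tool_pos: [0.58, 0.2692, -0.0022]
tool_rot: [-0.003, -3.139, 0.002]
ft_force: [-0.6, -0.1, 0.1]
finger_gap: 1.001
grip_force: 0.0
```

Emit:
servo_tool --targets '[[[0,0,0,0,0,0,1],[0,0,0,0,0,0,1],[0,0,0,0,0,0,1],[0,0,0,0,0,0,1],[0,0,0,0,0,0,1],[0,0,0,0,0,0,1],[0,0,0,0,0,0,1]]]'

```text
time_s: 23.57
tool_pos: [0.5826, 0.2713, 0.0012]
tool_rot: [0.0, 3.138, 0.001]
ft_force: [0.7, -0.9, 5.9]
finger_gap: 0.658
grip_force: 64.3
```

Run:
```python
from h import *
to(.610,-.001,.16,90)
```

```text
t 23.57 pos [0.5826 0.2713 0.0012] yaw_y 90.0 q [ 0.34  0.66 -0.08  0.83 -0.    0.34] F [ 0.7 -0.9  5.9] gap 0.658 grip 64.3
shift units [ -1.12 -10.89  -6.36] tilt [ 4.e-03  9.e-04 -1.e+00]
turn z units -0.0 world deg 0.0
```

Emit:
servo_tool --targets '[[[0,0,-0.4,0,0,0,1],[0,0,-0.9,0,0,0,1],[0,0,-1,0,0,0,1],[0,0,-1,0,0,0,1],[0,0,-1,0,0,0,1],[-0.05,-0.4,-1,0,0,0,1],[-0.1,-0.95,-1,0,0,0,1],[-0.1,-0.95,0,0,0,0,1],[-0.1,-0.95,0,0,0,0,1],[-0.1,-0.95,0,0,0,0,1],[-0.1,-0.95,0,0,0,0,1],[-0.1,-0.95,0,0,0,0,1]]]'

```text
time_s: 24.57
tool_pos: [0.5968, 0.1174, 0.1574]
tool_rot: [-0.0, 3.141, 0.0]
ft_force: [1.0, -0.8, -0.9]
finger_gap: 0.659
grip_force: 63.8
```

Emit:
servo_tool --targets '[[[-0.1,-0.95,0,0,0,0,1],[-0.1,-0.95,0,0,0,0,1],[-0.1,-0.95,0,0,0,0,1],[-0.1,-0.95,0,0,0,0,1],[-0.1,-0.95,0,0,0,0,1],[0,0,0,0,0,0,1],[0,0,0,0,0,0,1],[0,0,0,0,0,0,1]]]'

```text
time_s: 25.23
tool_pos: [0.6093, -0.0, 0.157]
tool_rot: [0.0, 3.141, 0.001]
ft_force: [-0.6, 0.2, 0.2]
finger_gap: 0.657
grip_force: 63.8
```

Run:
```python
from h import *
to(.610,-.001,.090,90)
im=arm.capture("scene");u,v=px("scene",[.61,-.001,.16]).astype(int)
c=cv2.resize(im[v-20:v+21,u-20:u+21],None,fx=6,fy=6,interpolation=cv2.INTER_CUBIC)
m=cv2.inRange(cv2.cvtColor(c,cv2.COLOR_BGR2HSV),(0,120,60),(12,255,255));x,y,w,h=cv2.boundingRect(m)
print("red col range px",u-20+x/6,u-20+(x+w)/6,"expected centre",px("scene",[.61,-.001,.16]))
```

```text
t 25.23 pos [ 0.6093 -0.      0.157 ] yaw_y 90.0 q [-0.1   0.48  0.04  1.13  0.   -0.1 ] F [-0.6  0.2  0.2] gap 0.657 grip 63.8
shift units [-0.03 -0.04  2.68] tilt [ 1.e-04  7.e-04 -1.e+00]
turn z units -0.0 world deg 0.0
red col range px 253.0 274.8333333333333 expected centre [262.28715065 197.62895901]
```

Emit:
servo_tool --targets '[[[0,-0.04,0.4,0,0,0,1],[0,0,0.5,0,0,0,1],[0,0,0.5,0,0,0,1],[0,0,0.5,0,0,0,1],[0,0,0.4,0,0,0,1],[0,0,0.3,0,0,0,1],[0,0,0.2,0,0,0,1],[0,0,0,0,0,0,1],[0,0,0,0,0,0,1]]]'

```text
time_s: 26.03
tool_pos: [0.6092, -0.0011, 0.0864]
tool_rot: [0.0, -3.141, -0.001]
ft_force: [-0.4, -0.3, -0.3]
finger_gap: 0.658
grip_force: 63.8
```

Emit:
servo_tool --targets '[[[0,0,0,0,0,0,-1],[0,0,0,0,0,0,-1],[0,0,0,0,0,0,-1],[0,0,0,0,0,0,-1],[0,0,-0.5,0,0,0,-1],[0,0,-1,0,0,0,-1],[0,0,-1,0,0,0,-1],[0.05,-0.5,-0.1,0,0,0,-1],[0.05,-1,0,0,0,0,-1],[0.05,-1,0,0,0,0,-1],[0.05,-1,0,0,0,0,-1],[0.05,-1,0,0,0,0,-1]]]'

```text
time_s: 27.03
tool_pos: [0.603, -0.1152, 0.1516]
tool_rot: [-0.0, 3.141, -0.0]
ft_force: [1.2, -0.1, -0.3]
finger_gap: 0.997
grip_force: 0.0
```

Emit:
servo_tool --targets '[[[0.05,-1,0,0,0,0,-1],[0.05,-1,0,0,0,0,-1],[0.05,-1,0,0,0,0,-1],[0.05,-1,0,0,0,0,-1],[0.05,-0.5,0,0,0,0,-1],[0,0,0,0,0,0,-1]]]'

```text
time_s: 27.53
tool_pos: [0.5965, -0.2293, 0.1513]
tool_rot: [0.006, 3.141, -0.001]
ft_force: [-0.1, 0.7, -0.3]
finger_gap: 0.995
grip_force: 0.0
```

Run:
```python
from h import *
locate((.591,-.298),.012)
locate((.458,-.199),.01)
crops("c9.png")
to(.591,-.298,-.002,90)
```

```text
scene ([0.5772, -0.2717], [np.float64(93.1), np.float64(64.1)])
top ([0.5402, -0.3574], [np.float64(16.4), np.float64(45.4)])
scene ([0.4585, -0.1999], [np.float64(63.6), np.float64(48.3)])
top ([0.4937, -0.148], [np.float64(42.3), np.float64(89.5)])
top 239 161 scale 5.0
scene 223 174 scale 5.0
t 27.83 pos [ 0.597  -0.2249  0.1516] yaw_y 90.1 q [-0.46  0.54  0.12  1.16  0.   -0.46] F [1.1 0.2 0.5] gap 1.002 grip 0.0
shift units [ 0.24 -2.93  6.14] tilt [-1.e-04  6.e-04 -1.e+00]
turn z units 0.02 world deg -0.1
```

View pics/c9.png

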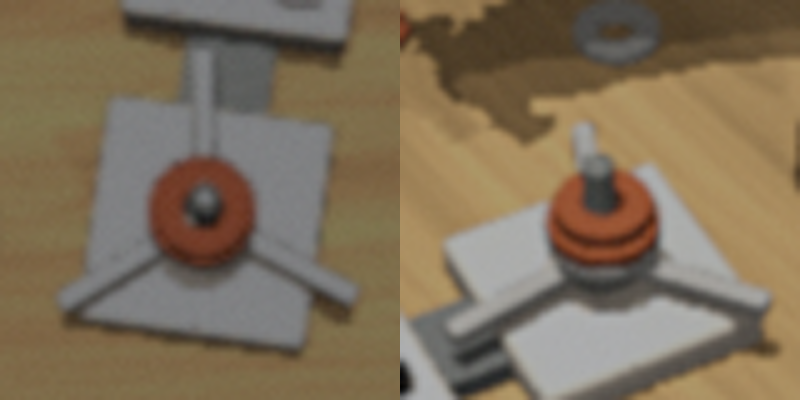

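The medium wheel sits flat on the large one, at (203,208) and (603,212). The arm's shadow spoils the fit on the small wheel, so I check it by hue.

```bash
cat >> h.py <<'E'
def red(cam,g,th=.012,half=24):
    im=arm.capture(cam);u,v=px(cam,[*g,th]).astype(int);c=im[v-half:v+half,u-half:u+half]
    h=cv2.cvtColor(c,cv2.COLOR_BGR2HSV);m=cv2.inRange(h,(0,140,25),(11,255,255))
    n,l,s,ce=cv2.connectedComponentsWithStats(m)
    if n<2: return None
    k=cv2.convexHull(np.argwhere(l==1+np.argmax(s[1:,4]))[:,::-1].astype(np.int32));M=cv2.moments(k)
    return ray(cam,(M["m10"]/M["m00"]+u-half,M["m01"]/M["m00"]+v-half),th*.6).round(4),cv2.boundingRect(k)
E
python3 -c "
from h import *
for c in('scene','top'): print(red(c,(.591,-.298)))"
```

```text
(array([ 0.5913, -0.2983]), (18, 21, 14, 10))
None
```

Emit:
servo_tool --targets '[[[0.08,-0.98,0,0,0,0,-1],[0.08,-0.98,0,0,0,0,-1],[0.08,-0.97,0.7,0,0,0,-1],[0,0,0.9,0,0,0,-1],[0,0,0.9,0,0,0,-1],[0,0,0.9,0,0,0,-1],[0,0,0.9,0,0,0,-1],[0,0,0.9,0,0,0,-1],[0,0,0.6,0,0,0,-1],[0,0,0.34,0,0,0,-1],[0,0,0,0,0,0,-1]]]'

```text
time_s: 28.85
tool_pos: [0.5894, -0.2981, -0.0043]
tool_rot: [0.001, -3.138, -0.004]
ft_force: [-0.3, 0.3, -0.8]
finger_gap: 1.001
grip_force: 0.0
```

Emit:
servo_tool --targets '[[[0,0,0,0,0,0,1],[0,0,0,0,0,0,1],[0,0,0,0,0,0,1],[0,0,0,0,0,0,1],[0,0,0,0,0,0,1],[0,0,0,0,0,0,1],[0,0,0,0,0,0,1],[0,0,0,0,0,0,1]]]'

```text
time_s: 29.52
tool_pos: [0.5925, -0.3005, 0.0005]
tool_rot: [0.0, 3.138, -0.003]
ft_force: [1.0, 0.1, 5.4]
finger_gap: 0.551
grip_force: 60.8
```

Run:
```python
from h import *
to(.610,-.001,.16,90)
```

```text
t 29.52 pos [ 5.925e-01 -3.005e-01  5.000e-04] yaw_y 90.0 q [-0.56  0.7  -0.    0.86  0.   -0.56] F [1.  0.1 5.4] gap 0.551 grip 60.8
shift units [-0.72 11.97 -6.4 ] tilt [ 0.0036 -0.0019 -1.    ]
turn z units -0.0 world deg 0.0
```

Emit:
servo_tool --targets '[[[0,0,-0.4,0,0,0,1],[0,0,-0.9,0,0,0,1],[0,0,-1,0,0,0,1],[0,0,-1,0,0,0,1],[0,0,-1,0,0,0,1],[-0.02,0.4,-1,0,0,0,1],[-0.06,0.96,-1,0,0,0,1],[-0.06,0.96,-0.1,0,0,0,1],[-0.06,0.96,0,0,0,0,1],[-0.06,0.96,0,0,0,0,1],[-0.06,0.96,0,0,0,0,1],[-0.06,0.96,0,0,0,0,1]]]'

```text
time_s: 30.52
tool_pos: [0.6006, -0.1447, 0.1594]
tool_rot: [0.001, 3.14, -0.001]
ft_force: [-0.6, -0.3, -0.8]
finger_gap: 0.551
grip_force: 61.7
```

Emit:
servo_tool --targets '[[[-0.06,0.96,0,0,0,0,1],[-0.06,0.96,0,0,0,0,1],[-0.06,0.96,0,0,0,0,1],[-0.06,0.96,0,0,0,0,1],[-0.06,0.96,0,0,0,0,1],[-0.06,0.96,0,0,0,0,1],[0,0,0,0,0,0,1],[0,0,0,0,0,0,1],[0,0,0,0,0,0,1]]]'

```text
time_s: 31.27
tool_pos: [0.6097, -0.0019, 0.1589]
tool_rot: [0.0, 3.141, -0.001]
ft_force: [1.0, -0.2, -1.2]
finger_gap: 0.552
grip_force: 61.7
```

Run:
```python
from h import *
to(.610,-.001,.098,90)
crops("c10.png",(.61,0,.13))
```

```text
t 31.27 pos [ 0.6097 -0.0019  0.1589] yaw_y 90.0 q [-0.11  0.47  0.04  1.14 -0.   -0.11] F [ 1.  -0.2 -1.2] gap 0.552 grip 61.7
shift units [-0.01  0.04  2.43] tilt [ 1.e-03 -5.e-04 -1.e+00]
turn z units -0.0 world deg 0.0
top 239 159 scale 5.0
scene 222 165 scale 5.0
```

View pics/c10.png

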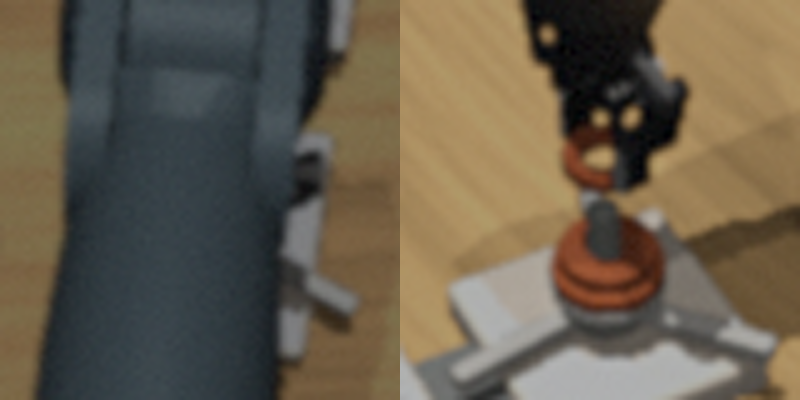

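The small wheel is in line above the spindle, its hole at (600,155) over the post at (602,220).

Emit:
servo_tool --targets '[[[0,0.02,0.4,0,0,0,1],[0,0,0.5,0,0,0,1],[0,0,0.5,0,0,0,1],[0,0,0.5,0,0,0,1],[0,0,0.3,0,0,0,1],[0,0,0.25,0,0,0,1],[0,0,0,0,0,0,1],[0,0,0,0,0,0,1]]]'

```text
time_s: 32.03
tool_pos: [0.6094, -0.0014, 0.0967]
tool_rot: [-0.001, -3.141, -0.0]
ft_force: [-0.4, 0.7, 0.2]
finger_gap: 0.552
grip_force: 61.8
```

Emit:
servo_tool --targets '[[[0,0,0,0,0,0,-1],[0,0,0,0,0,0,-1],[0,0,0,0,0,0,-1],[0,0,0,0,0,0,-1],[0,0,-0.5,0,0,0,-1],[0,0,-1,0,0,0,-1],[0,0,-0.8,0,0,0,-1],[0.4,-0.5,0,0,0,0,-1],[0.7,-0.92,0,0,0,0,-1],[0.7,-0.92,0,0,0,0,-1],[0.7,-0.92,0,0,0,0,-1],[0.7,-0.92,0,0,0,0,-1]]]'

```text
time_s: 33.03
tool_pos: [0.5288, -0.1064, 0.1547]
tool_rot: [-0.001, 3.141, -0.0]
ft_force: [-0.5, 0.0, 0.1]
finger_gap: 1.001
grip_force: 0.0
```

Emit:
servo_tool --targets '[[[0.7,-0.92,0,0,0,0,-1],[0.7,-0.92,0,0,0,0,-1],[0.7,-0.92,0,0,0,0,-1],[0.7,-0.92,0,0,0,0,-1],[0,0,0,0,0,0,-1],[0,0,0,0,0,0,-1]]]'

```text
time_s: 33.53
tool_pos: [0.4589, -0.1986, 0.1546]
tool_rot: [0.005, 3.141, 0.0]
ft_force: [-0.5, 0.2, -0.3]
finger_gap: 0.999
grip_force: 0.0
```

Run:
```python
from h import *
im=arm.capture("scene")
a=im
u,v=px("scene",[.61,0,.09]).astype(int);p,q=px("scene",[.458,-.199,.01]).astype(int);print(p,q)
cv2.imwrite("pics/c11.png",np.hstack([cv2.resize(im[b-30:b+30,w-30:w+30],(400,400),interpolation=cv2.INTER_CUBIC) for w,b in((u,v),(p,q))]))
print(pin("scene","clamp_ring",0),ring("scene",(.458,-.199),.01,im))
to(.458,-.1995,-.002,90)
```

```text
266 178
[(0.58, [0.4529, -0.1905], [268.8, 181.9]), (0.47, [0.7741, 0.2327], [264.0, 312.7])] ([0.4566, -0.2005], [np.float64(61.9), np.float64(49.4)])
t 33.63 pos [ 0.4599 -0.1974  0.1545] yaw_y 90.0 q [-0.53  0.27 -0.28  1.02  0.   -0.53] F [ 0.5 -0.2 -0.4] gap 0.997 grip 0.0
shift units [ 0.08 -0.09  6.26] tilt [ 8.e-04  2.e-04 -1.e+00]
turn z units -0.0 world deg 0.0
```

View pics/c11.png

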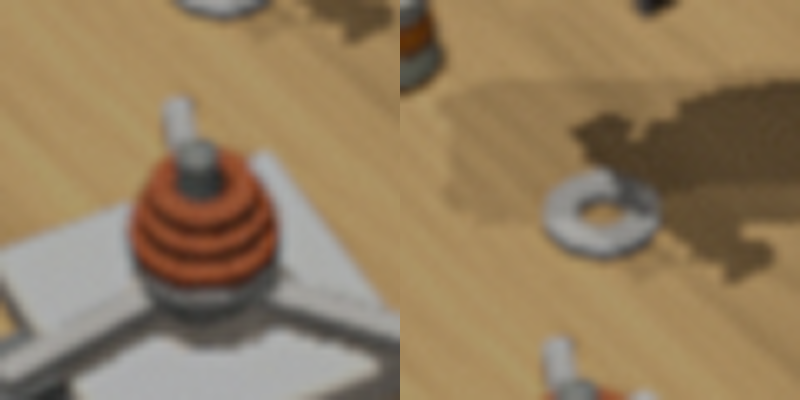

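All three wheels are stacked flat in order, around (205,220) in the left crop. The clamp ring is undisturbed at (602,212) in the right crop.

Emit:
servo_tool --targets '[[[0.08,-0.09,0.6,0,0,0,-1],[0,0,0.9,0,0,0,-1],[0,0,0.9,0,0,0,-1],[0,0,0.9,0,0,0,-1],[0,0,0.9,0,0,0,-1],[0,0,0.9,0,0,0,-1],[0,0,0.7,0,0,0,-1],[0,0,0.5,0,0,0,-1],[0,0,0,0,0,0,-1]]]'

```text
time_s: 34.38
tool_pos: [0.4561, -0.1975, -0.0058]
tool_rot: [0.003, -3.138, -0.004]
ft_force: [-0.6, 0.6, -0.5]
finger_gap: 0.997
grip_force: 0.0
```

Emit:
servo_tool --targets '[[[0,0,0,0,0,0,1],[0,0,0,0,0,0,1],[0,0,0,0,0,0,1],[0,0,0,0,0,0,1],[0,0,0,0,0,0,1],[0,0,0,0,0,0,1],[0,0,0,0,0,0,1],[0,0,0,0,0,0,1]]]'

```text
time_s: 35.05
tool_pos: [0.4587, -0.2, -0.0013]
tool_rot: [-0.0, 3.139, -0.001]
ft_force: [-1.9, 1.5, 5.8]
finger_gap: 0.665
grip_force: 62.4
```

Run:
```python
from h import *
to(.610,-.001,.16,90)
```

```text
t 35.05 pos [ 0.4587 -0.2    -0.0013] yaw_y 90.0 q [-0.54  0.43 -0.5   0.64  0.   -0.54] F [-1.9  1.5  5.8] gap 0.665 grip 62.4
shift units [-6.07  7.95 -6.44] tilt [ 2.7e-03 -6.0e-04 -1.0e+00]
turn z units 0.0 world deg -0.0
```

Emit:
servo_tool --targets '[[[0,0,-0.4,0,0,0,1],[0,0,-0.9,0,0,0,1],[0,0,-1,0,0,0,1],[0,0,-1,0,0,0,1],[0,0,-1,0,0,0,1],[-0.23,0.27,-1,0,0,0,1],[-0.73,0.96,-1,0,0,0,1],[-0.73,0.96,-0.14,0,0,0,1],[-0.73,0.96,0,0,0,0,1],[-0.73,0.96,0,0,0,0,1],[-0.73,0.96,0,0,0,0,1],[-0.73,0.96,0,0,0,0,1]]]'

```text
time_s: 36.05
tool_pos: [0.5737, -0.0478, 0.1595]
tool_rot: [0.0, 3.14, -0.001]
ft_force: [-0.6, -1.6, -1.0]
finger_gap: 0.661
grip_force: 64.1
```

Emit:
servo_tool --targets '[[[-0.73,0.96,0,0,0,0,1],[-0.73,0.96,0,0,0,0,1],[0,0,0,0,0,0,1],[0,0,0,0,0,0,1],[0,0,0,0,0,0,1]]]'

```text
time_s: 36.47
tool_pos: [0.609, -0.0012, 0.1586]
tool_rot: [-0.0, 3.141, -0.001]
ft_force: [-0.2, -0.2, -0.6]
finger_gap: 0.661
grip_force: 64.2
```

Run:
```python
from h import *
to(.610,-.001,.108,90)
```

```text
t 36.47 pos [ 0.609  -0.0012  0.1586] yaw_y 90.0 q [-0.11  0.47  0.04  1.14 -0.   -0.11] F [-0.2 -0.2 -0.6] gap 0.661 grip 64.2
shift units [-0.04  0.01  2.02] tilt [ 4.e-04 -5.e-04 -1.e+00]
turn z units 0.0 world deg -0.0
```

Emit:
servo_tool --targets '[[[-0.04,0,0.3,0,0,0,1],[0,0,0.5,0,0,0,1],[0,0,0.5,0,0,0,1],[0,0,0.4,0,0,0,1],[0,0,0.3,0,0,0,1],[0,0,0.07,0,0,0,1],[0,0,0,0,0,0,1],[0,0,0,0,0,0,1]]]'

```text
time_s: 37.13
tool_pos: [0.6104, -0.0013, 0.1064]
tool_rot: [0.001, 3.141, 0.0]
ft_force: [-0.4, 0.2, -0.7]
finger_gap: 0.663
grip_force: 64.2
```

Emit:
servo_tool --targets '[[[0,0,0,0,0,0,-1],[0,0,0,0,0,0,-1],[0,0,0,0,0,0,-1],[0,0,0,0,0,0,-1],[0,0,-0.5,0,0,0,-1],[0,0,-1,0,0,0,-1],[0,0,-0.5,0,0,0,-1],[0.5,0,0,0,0,0,-1],[0.9,0,0,0,0,0,-1],[0.9,0,0,0,0,0,-1],[0.9,0,0,0,0,0,-1],[0.9,0,0,0,0,0,-1]]]'

```text
time_s: 38.13
tool_pos: [0.5069, -0.0011, 0.1562]
tool_rot: [0.0, 3.141, -0.0]
ft_force: [0.0, -0.2, 0.3]
finger_gap: 1.0
grip_force: 0.0
```

Emit:
servo_tool --targets '[[[0.9,0,0,0,0,0,-1],[0.9,0,0,0,0,0,-1],[0.9,0,0,0,0,0,-1],[0.4,-0.04,0,0,0,0,-1],[0,0,0,0,0,0,-1],[0,0,0,0,0,0,-1]]]'

```text
time_s: 38.63
tool_pos: [0.4311, -0.0023, 0.1565]
tool_rot: [0.001, 3.14, -0.0]
ft_force: [1.2, -0.0, -0.3]
finger_gap: 1.001
grip_force: 0.0
```

Run:
```python
from h import *
to(.430,-.0023,.0075,90)
for c in("scene","top"):
    im=arm.capture(c);print(pin(c,"cap",0,2),pin(c,"clamp_ring",.106,2)); cv2.imwrite(f"pics/x_{c}.png",im)
print("scene ring fit",ring("scene",(.61,-.001),.116,cv2.imread("pics/x_scene.png")))
```

```text
t 38.63 pos [ 0.4311 -0.0023  0.1565] yaw_y 90.0 q [-0.15  0.13 -0.45  0.99  0.   -0.15] F [ 1.2 -0.  -0.3] gap 1.001 grip 0.0
shift units [ 0.06 -0.    5.96] tilt [ 1.9e-03 -1.0e-04 -1.0e+00]
turn z units -0.01 world deg 0.0
[(0.72, [0.4342, -0.0063], [306.8, 210.2])] [(0.72, [0.6082, 0.0077], [264.9, 212.3])]
[] [(0.8, [0.612, -0.0027], [280.1, 200.1]), (0.36, [0.7446, -0.197], [342.0, 157.5])]
scene ring fit ([0.6052, -0.0124], [np.float64(120.5), np.float64(87.2)])
```

Emit:
servo_tool --targets '[[[0.06,0,0.9,0,0,0,-1],[0,0,0.9,0,0,0,-1],[0,0,0.9,0,0,0,-1],[0,0,0.9,0,0,0,-1],[0,0,0.9,0,0,0,-1],[0,0,0.9,0,0,0,-1],[0,0,0.56,0,0,0,-1],[0,0,0,0,0,0,-1],[0,0,0,0,0,0,-1]]]'

```text
time_s: 39.68
tool_pos: [0.4282, -0.002, 0.0065]
tool_rot: [-0.0, -3.139, -0.001]
ft_force: [0.4, 0.3, -0.1]
finger_gap: 1.002
grip_force: 0.0
```

Emit:
servo_tool --targets '[[[0,0,0,0,0,0,1],[0,0,0,0,0,0,1],[0,0,0,0,0,0,1],[0,0,0,0,0,0,1],[0,0,0,0,0,0,1],[0,0,0,0,0,0,1],[0,0,0,0,0,0,1],[0,0,0,0,0,0,1]]]'

```text
time_s: 40.35
tool_pos: [0.43, -0.0022, 0.0084]
tool_rot: [0.0, 3.139, -0.0]
ft_force: [-0.1, 0.8, 7.5]
finger_gap: 0.528
grip_force: 60.7
```

Run:
```python
from h import *
to(.611,-.001,.165,90)
```

```text
t 40.35 pos [ 0.43   -0.0022  0.0084] yaw_y 90.0 q [-0.15  0.3  -0.67  0.59  0.   -0.15] F [-0.1  0.8  7.5] gap 0.528 grip 60.7
shift units [-7.26  0.05 -6.24] tilt [ 2.8e-03 -2.0e-04 -1.0e+00]
turn z units -0.0 world deg 0.0
```

Emit:
servo_tool --targets '[[[0,0,-0.4,0,0,0,1],[0,0,-0.9,0,0,0,1],[0,0,-1,0,0,0,1],[0,0,-1,0,0,0,1],[0,0,-1,0,0,0,1],[0,0,-1,0,0,0,1],[-0.6,0,-0.94,0,0,0,1],[-0.9,0,0,0,0,0,1],[-0.9,0,0,0,0,0,1],[-0.9,0,0,0,0,0,1],[-0.9,0,0,0,0,0,1],[-0.9,0,0,0,0,0,1]]]'

```text
time_s: 41.35
tool_pos: [0.5573, -0.0021, 0.1636]
tool_rot: [0.0, 3.141, -0.0]
ft_force: [0.2, -0.3, -0.7]
finger_gap: 0.527
grip_force: 61.5
```

Emit:
servo_tool --targets '[[[-0.9,0,0,0,0,0,1],[-0.9,0.05,0,0,0,0,1],[-0.36,0,0,0,0,0,1],[0,0,0,0,0,0,1],[0,0,0,0,0,0,1],[0,0,0,0,0,0,1]]]'

```text
time_s: 41.85
tool_pos: [0.6092, -0.0008, 0.1631]
tool_rot: [-0.0, -3.141, -0.0]
ft_force: [0.2, -0.3, -1.0]
finger_gap: 0.528
grip_force: 61.5
```

Emit:
servo_tool --targets '[[[0,0,0.3,0,0,0,1],[0,0,0.4,0,0,0,1],[0,0,0.4,0,0,0,1],[0,0,0.3,0,0,0,1],[0,0,0,0,0,0,1],[0,0,0,0,0,0,1]]]'

```text
time_s: 42.35
tool_pos: [0.6093, -0.0008, 0.127]
tool_rot: [-0.0, -3.14, -0.001]
ft_force: [0.0, 0.1, -1.1]
finger_gap: 0.533
grip_force: 61.5
```

Emit:
servo_tool --targets '[[[0,0,0.07,0,0,0,1],[0,0,0,0,0,0,1],[0,0,0,0,0,0,-1],[0,0,0,0,0,0,-1],[0,0,0,0,0,0,-1],[0,0,0,0,0,0,-1],[0,0,0,0,0,0,-1],[0,0,-0.5,0,0,0,-1],[0,0,-0.9,0,0,0,-1],[0,0,-1,0,0,0,-1],[0,0,-1,0,0,0,-1],[0,0,-0.5,0,0,0,-1]]]'

```text
time_s: 43.35
tool_pos: [0.6114, -0.001, 0.2273]
tool_rot: [0.0, 3.137, -0.001]
ft_force: [0.1, 0.1, 1.0]
finger_gap: 0.999
grip_force: 0.0
```

Run:
```python
from h import *
st()
a=arm.capture("scene");print([pin("scene",f"arm{i}_tip",.054,2) for i in range(3)],pin("scene","cap",.116,1))
u,v=px("scene",[.61,0,.09]).astype(int)
cv2.imwrite("pics/c14.png",np.hstack([cv2.resize(a[v-h:v+h,u-h:u+h],(400,400),interpolation=cv2.INTER_CUBIC) for h in(28,60)]))
```

```text
t 43.35 pos [ 0.6114 -0.001   0.2273] yaw_y 90.0 q [-0.11  0.45  0.18  1.3   0.   -0.11] F [0.1 0.1 1. ] gap 0.999 grip 0.0
[[(0.86, [0.7252, 0.0128], [233.6, 242.8])], [(0.6, [0.505, -0.3107], [235.8, 157.4]), (0.57, [0.5565, 0.0875], [295.0, 232.6])], []] [(0.6, [0.608, -0.0014], [263.1, 208.1])]
```

View pics/c14.png

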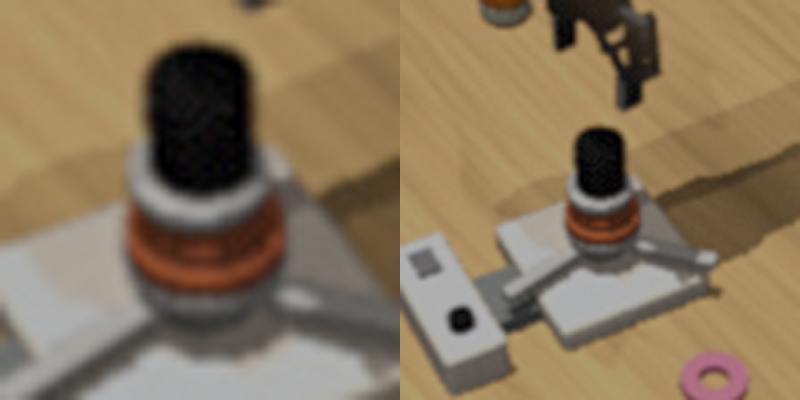

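The whole stack is on, with the cap down on the clamp ring at (200,120) in the left crop. The spider arms point at about 3°, 122° and -118°.

Emit:
servo_tool --targets '[[[-0.1,0.91,0,0,0,0,1],[-0.1,0.91,0,0,0,0,1],[-0.1,0.91,0,0,0,0,1],[-0.1,0.91,0,0,0,0,1],[0,0,0,0,0,0,1],[0,0,0.8,0,0,0,1],[0,0,0.9,0,0,0,1],[0,0,0.9,0,0,0,1],[0,0,0.9,0,0,0,1],[0,0,0.9,0,0,0,1],[0,0,0.4,0,0,0,1],[0,0,0,0,0,0,1]]]'

```text
time_s: 44.6
tool_pos: [0.6168, 0.0895, 0.0996]
tool_rot: [-0.001, -3.134, 0.001]
ft_force: [-0.8, -0.7, -0.0]
finger_gap: -0.002
grip_force: 0.0
```

Run:
```python
from h import *
to(.621,.090,.046,90)
arm.capture("scene");arm.capture("top")
for c in("scene","top"): print([pin(c,f"arm{i}_tip",.054,1) for i in range(3)],pin(c,"cap",.116,1))
```

```text
t 44.6 pos [0.6168 0.0895 0.0996] yaw_y 90.0 q [ 0.04  0.54 -0.    1.03 -0.    0.04] F [-0.8 -0.7 -0. ] gap -0.002 grip 0.0
shift units [-0.19  0.02  2.14] tilt [-8.1e-03 -4.0e-04 -1.0e+00]
turn z units -0.01 world deg 0.0
[[(0.51, [0.7205, 0.01], [234.4, 241.5])], [(0.79, [0.5501, 0.0923], [297.7, 232.6])], [(0.27, [0.5877, -0.028], [263.9, 214.8])]] [(0.52, [0.6009, -0.0145], [262.5, 204.6])]
[[(0.65, [0.7097, 0.0129], [275.1, 172.6])], [(0.74, [0.7548, -0.2075], [343.2, 158.2])], [(0.78, [0.5681, -0.1013], [311.2, 215.9])]] [(0.64, [0.4722, -0.3521], [395.5, 244.1])]
```

Emit:
servo_tool --targets '[[[-0.1,0,0.6,0,0,0,1],[-0.1,0,0.8,0,0,0,1],[0,0,0.6,0,0,0,1],[0,0,0.1,0,0,0,1],[0,0,0,0,0,0,1],[0,0,0,0,0,0,1]]]'

```text
time_s: 45.6
tool_pos: [0.6255, 0.0902, 0.052]
tool_rot: [0.0, 3.141, 0.0]
ft_force: [-0.0, -0.2, -0.1]
finger_gap: 0.0
grip_force: 0.0
```

Emit:
servo_tool --targets '[[[0,0,0.25,0,0,0,1],[0,0,0,0,0,0,1],[0.4,0,0,0,0,0,1],[0.9,0,0,0,0,0,1],[0.9,0,0,0,0,0,1],[0.9,0,0,0,0,0,1],[0.9,0.2,0,0,0,0,1],[0.9,0.5,-0.5,0,0,0,1],[0.5,0.5,-1,0,0,0,1],[0.3,0.5,-1,0,0,0,1],[0,0.3,-1,0,0,0,1],[0,0,-0.5,0,0,0,1]]]'

```text
time_s: 46.6
tool_pos: [0.4838, 0.1418, 0.1488]
tool_rot: [-0.003, 3.137, 0.002]
ft_force: [0.5, -0.0, 0.9]
finger_gap: -0.004
grip_force: 0.0
```

Run:
```python
from h import *
st()
for k in range(4):
    arm.capture("top");print(st()[0]["time_s"],[pin("top",f"arm{i}_tip",.054,1) for i in range(3)],pin("top","cap",.116,1))
```

```text
t 46.6 pos [0.4838 0.1418 0.1488] yaw_y 90.1 q [ 0.16  0.27 -0.29  1.01  0.    0.16] F [ 0.5 -0.   0.9] gap -0.004 grip 0.0
t 46.65 pos [0.4854 0.1414 0.1504] yaw_y 90.1 q [ 0.16  0.27 -0.28  1.01  0.    0.16] F [1.1 1.  2.4] gap 0.004 grip 0.0
46.65 [[(0.72, [0.6178, 0.113], [244.1, 201.1])], [(0.53, [0.5061, -0.0451], [293.8, 235.4])], [(0.79, [0.7044, -0.0654], [299.4, 174.0])]] [(0.67, [0.6112, 0.0006], [279.0, 199.9])]
t 46.9 pos [0.4819 0.1397 0.1438] yaw_y 90.0 q [ 0.16  0.28 -0.29  1.    0.    0.16] F [-0.3  0.6 -0.7] gap -0.004 grip 0.0
46.9 [[(0.6, [0.5537, 0.0871], [252.2, 220.9])], [(0.68, [0.5511, -0.0976], [310.1, 221.2])], [(0.86, [0.7182, 0.0025], [278.3, 170.0])]] [(0.45, [0.5998, -0.0134], [283.6, 203.5])]
t 47.15 pos [0.4822 0.1398 0.1442] yaw_y 90.0 q [ 0.16  0.28 -0.29  1.    0.    0.16] F [0.6 0.5 1.4] gap -0.002 grip 0.0
47.15 [[(0.53, [0.5086, 0.0579], [261.4, 234.9])], [(0.84, [0.6044, -0.114], [315.0, 204.6])], [(0.52, [0.7052, 0.0516], [263.1, 174.1])]] [(0.73, [0.6071, 0.0019], [278.6, 201.2])]
t 47.4 pos [0.4827 0.1401 0.1449] yaw_y 90.0 q [ 0.16  0.28 -0.29  1.    0.    0.16] F [ 0.2 -0.1 -0.6] gap -0.001 grip 0.0
47.4 [[(0.82, [0.4864, -0.0093], [282.6, 241.7])], [(0.82, [0.663, -0.0915], [307.7, 186.6])], [(0.8, [0.6703, 0.0982], [248.7, 184.9])]] [(0.49, [0.6108, -0.0006], [279.4, 200.0])]
```

Emit:
servo_tool --targets '[[[0,0,-0.5,0,0,0,1],[0,0,-0.5,0,0,0,1],[0,0,0,0,0,0,1],[0,0,0,0,0,0,1],[0,0,0,0,0,0,1],[0,0,0,0,0,0,1],[0,0,0,0,0,0,1],[0,0,0,0,0,0,1]]]'

```text
time_s: 48.27
tool_pos: [0.4823, 0.14, 0.1695]
tool_rot: [-0.0, -3.141, 0.0]
ft_force: [-0.3, 0.0, 0.1]
finger_gap: 0.001
grip_force: 0.0
```

Run:
```python
from h import *
for k in range(2):
    arm.capture("top");print(st()[0]["time_s"],[pin("top",f"arm{i}_tip",.054,1) for i in range(3)],pin("top","cap",.116,1))
arm.capture("scene");print(pin("scene","cap",.116,1))
```

```text
t 48.32 pos [0.4824 0.1401 0.1696] yaw_y 90.0 q [ 0.16  0.26 -0.25  1.07  0.    0.16] F [ 0.1  0.6 -0.3] gap -0.003 grip 0.0
48.3167 [[(0.81, [0.6351, -0.1104], [313.7, 195.1])], [(0.74, [0.677, 0.0759], [255.6, 182.8])], [(0.8, [0.5118, 0.0238], [272.1, 233.8])]] [(0.57, [0.618, -0.001], [279.5, 197.7])]
t 48.57 pos [0.4827 0.1401 0.17  ] yaw_y 90.0 q [ 0.16  0.26 -0.25  1.07  0.    0.16] F [ 0.3 -0.  -0.8] gap -0.002 grip 0.0
48.5667 [[(0.67, [0.3362, 0.2769], [192.1, 290.1])], [(0.75, [0.6293, 0.0989], [248.5, 197.5])], [(0.82, [0.5085, -0.0264], [287.9, 234.7])]] [(0.74, [0.5042, -0.0251], [287.7, 234.5])]
[(0.65, [0.6109, 0.0078], [264.1, 210.3])]
```

The spider is still turning freely at about 2 rad/s, with the robot clear for more than 1.5 s and the cap in place, so I hand in.

```bash
python3 -c "
from rig import arm
print(arm.job_done())"
```

```text
the job is handed in; nothing more can be done
None
```

I refitted the polisher with the backing plate, all three wheels, the clamp ring and the cap, pushed the spider so it coasted freely at about 2 rad/s, and handed the job in at about 49 s; the verdict was not shown.

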